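# Deal sleeves and coupling nuts into two kit trays

## Task

Make up two welding kits in the caddy: deal the pieces out one at a time, alternating between the trays and starting with the red one: a plain bright sleeve into the red tray, the other into the blue, then a yellow-zinc long nut into the red tray and the other into the blue. Every piece must stand upright on the floor of its tray, so that each tray ends with one sleeve and one nut. Leave the rusty sleeve, the black nut and the sleeve with the wide flange where they are.

Things in the scene. Friction and masses are not known exactly. Their poses are not given: they have to be found in the camera images.
- sleeve_a_mid (a point): plain round tube sleeve, bright bare steel, standing on end: outside diameter 42 mm, bore 30 mm, 55 mm tall, about 0.32 kg (true mass varies). The point is its centre, half-way up (27.5 mm above its underside); z is its axis, up while it stands.
- sleeve_b_mid (a point): plain round tube sleeve, bright bare steel, the twin of the other, standing on end: outside diameter 42 mm, bore 30 mm, 55 mm tall, about 0.32 kg (true mass varies). The point is its centre, half-way up (27.5 mm above its underside); z is its axis, up while it stands.
- nut_a_mid (a point): long hexagonal coupling nut, yellow zinc-plated, standing on end: 41 mm across flats, 47 mm across corners, 45 mm tall, about 0.3 kg (true mass varies). The point is its centre, half-way up (22.5 mm above its underside); z is its axis, up while it stands; two of its flats face along +x and -x of this point, the others every 60 degrees about z from there.
- nut_b_mid (a point): long hexagonal coupling nut, yellow zinc-plated, the twin of the other, standing on end: 41 mm across flats, 47 mm across corners, 45 mm tall, about 0.3 kg (true mass varies). The point is its centre, half-way up (22.5 mm above its underside); z is its axis, up while it stands; two of its flats face along +x and -x of this point, the others every 60 degrees about z from there.
- sleeve_rusty_mid (a point): plain round tube sleeve, dark rusty brown; a look-alike to be left alone, standing on end: outside diameter 42 mm, bore 30 mm, 55 mm tall, about 0.32 kg (true mass varies). The point is its centre, half-way up (27.5 mm above its underside); z is its axis, up while it stands.
- nut_black_mid (a point): long hexagonal coupling nut, black; a look-alike to be left alone, standing on end: 41 mm across flats, 47 mm across corners, 45 mm tall, about 0.3 kg (true mass varies). The point is its centre, half-way up (22.5 mm above its underside); z is its axis, up while it stands; two of its flats face along +x and -x of this point, the others every 60 degrees about z from there.
- sleeve_flanged_mid (a point): bright steel sleeve with a wide round foot flange with four dark holes, standing on it; a look-alike to be left alone. Tube 42 mm outside diameter, flange 64 mm diameter and 6 mm thick, 55 mm tall in all. The point is its centre, half-way up; z is its axis.
- tray_red: fixed open kit tray painted red, 116 mm (its x) by 150 mm (its y), 18 mm tall outside, walls and floor 3 mm thick; it sits 4 mm above the table on the aluminium caddy, next to the blue tray. Its origin is the centre of its underside, z up; the inner floor lies 3 mm above the origin. It holds two pieces side by side along its y, one in each half (for instance 36 mm to either side of the middle).
- tray_blue: fixed open kit tray painted blue, 116 mm (its x) by 150 mm (its y), 18 mm tall outside, walls and floor 3 mm thick; it sits 4 mm above the table on the aluminium caddy, next to the red tray. Its origin is the centre of its underside, z up; the inner floor lies 3 mm above the origin. It holds two pieces side by side along its y, one in each half (for instance 36 mm to either side of the middle).

How it is judged:
By the outcome, as a careful person would: the job done as asked, in the order asked, and still so for the second after the job is handed in, with the robot touching nothing.
It also fails if it takes over 107 s, if anything falls off the work surface, if the arm or the gripper's body presses on something with over 40 N, if the wrist force passes 120 N, or if a joint passes its speed limit or range.

## Robot

A 6-joint arm with a two-finger parallel gripper is mounted at the origin on the work surface. World frame = base frame: x ahead of the robot, y to its left, z up, the work surface at z = 0. Lengths are in m, angles in rad, forces in N, time in s.
With the tool pointing down it reaches from about 0.35 to 0.975 m from the base axis. Payload 4.9 kg.
Tool frame: the origin (TCP) lies on the centre line of the jaws, within the pads' length; the fingertips stand manip.tcp_to_tips ahead of it and the grasp point (between the pads) lies 11 mm behind it (manip.tcp_to_tips is the distance from the TCP to the fingertips, in m); x points along the fingers, y is the direction in which the jaws open and shut, and the axes are right-handed (so a half turn about x gives the same grasp; the last joint's range is limited). The gripper opens to 85 mm and grips with 20 to 120 N. Pads are 22 mm wide; open, the fingers measure 114 mm over their backs; the gripper's body (76 mm by 85 mm) begins 54 mm behind the grasp point. The pads swing forward as they close: fully open they stand 13 mm farther back than shut.
Start: joints at [-1.433, 0.053, 1.613, -0, 1.476, -0.119], TCP at [0.159, -0.604, 0.203] pointing down, gripper open.
Joint ranges: [-3.01, 3.01], [-1.01, 2.22], [0.06, 2.58], [-1.02, 4.17], [0.09, 2.62], [-3.14, 3.14]. Speed limits (rad/s): [2.57, 2.57, 3.14, 3.14, 3.14, 3.14].

## Interface

Orientations are given as a unit quaternion [w, x, y, z].
In Python, from plant import status, imaging, workorder, manip gives the robot as it stands.
- The arm moves only by the tool carry_out, never from a script. Its argument "moves" is one flat list of numbers, 5 for each row, row after row: the opening, from 0 (shut) to 1 (fully open), then the shift along the tool's x, y, z in cm, then the turn about the tool's x in rad. In form: [claw, tx, ty, tz, twist, claw, tx, ty, tz, twist, ...]. A call has 1 to 12 rows; each row is the pose to reach, as a shift and turn from the pose commanded when the call began, along the tool's axes at that moment; what a row does not reach only later rows make up. A row lasts 1/12 s, in which the tool goes at most 41.7 mm and 7.16 degrees, less where a joint would pass 70% of its speed; a pose out of reach is approached as far as the arm can. A call with a gripper value outside its range is refused whole. The fingers move at their own pace and stop on an object; the grip force is fixed at half the most. Time passes only in rows, so rows that repeat a pose let the fingers close. It gives the time, the measured TCP pose, the force and the opening at its end, in the units of the state.
- status.state(): the state, without advancing time (a new reading comes with each control period).
- imaging.grab_frame(name): name is "scene" or "top"; returns the picture (480x640x3 uint8, red, green, blue); there is no depth.
- imaging.camera_info(name): a dict with "K" (3x3 intrinsics, pixels), "dist" ([k1, k2, p1, p2, k3] as OpenCV has them; the pictures are not rectified), "R" (3x3) and "t" (3): a world point X has camera coordinates R X + t. Camera axes: x right, y down, z forward; pixel columns grow to the right and rows downward; lengths in m; the calibration is good to about 2 mm. A picture is of the moment at which its call begins. camera_info takes no time and is no camera call.
- workorder.job_done(): hands the job in, once; it reports no verdict.
The state is a dict: "time": time; "joint_pos": joint angles; "joint_vel": joint speeds; "joint_efforts": joint torques, N m; "tool_pos": TCP position; "tool_rot": TCP orientation; "contact_force": force on the tool from outside, world axes, zero at the start; "ft_torque": the same for the moment, N m; "gripper_width": opening from 0.0 (shut) to 1.0 (fully open).
Only numpy, scipy, OpenCV 4.12 (cv2) and the standard library are available. Lean on these libraries where they do the work, as an engineer would, in place of code of your own. Each camera call takes 0.05 s, during which the arm holds its last target.

## Working session

There is one attempt and no reset: what is moved stays moved. The work goes in short steps, Python scripts to look and compute and a tool call to move; the robot and the scene stay as the last step left them, time stands still between calls to the robot, and variables do not carry over. Pictures are saved under pics/ and viewed, and the job is handed in when it is done.

Besides the shell and the picture viewer there is one more tool, called after ">>>" as name(argument=value, ...) on one line, values as JSON. carry_out: Moves the arm, as the interface text tells. Its arguments: {"type":"object","properties":{"moves":{"type":"array","items":{"type":"number"}}},"required":["moves"]}

```bash
mkdir -p pics; ls
python3 - <<'E'
from plant import status, imaging, workorder, manip
import cv2
print(status.state()); print(manip.tcp_to_tips, [a for a in dir(manip) if a[0]!='_'])
for n in("scene","top"):
    im=imaging.grab_frame(n); cv2.imwrite(f"pics/{n}0.png",im[:,:,::-1]); print(imaging.camera_info(n))
E
```

```text
pics
{'time': 0.0, 'joint_pos': array([-1.43296578e+00,  5.33520535e-02,  1.61426637e+00, -4.61455677e-06,
        1.47598661e+00, -1.19005541e-01]), 'joint_vel': array([-0.00042502, -0.0005994 , -0.00031676, -0.00032243, -0.00030772,
       -0.00104197]), 'joint_efforts': array([ 1.43653018e-03, -3.93682086e+01, -3.70172024e+01,  1.14224904e-04,
        7.07826490e-03,  1.75081760e-05]), 'tool_pos': array([ 0.15866745, -0.60383851,  0.20218255]), 'tool_rot': array([-0.08984456, -0.70127558, -0.09126744,  0.70129222]), 'contact_force': array([ 0.37527176, -0.13419825, -0.11453106]), 'ft_torque': array([-0.07535269, -0.00667734, -0.01112825]), 'gripper_width': 1.0021448929747945}
0.008 ['IKError', 'tcp_to_tips']
{'K': array([[470.87558259,   0.        , 322.96910074],
       [  0.        , 470.87558259, 240.246724  ],
       [  0.        ,   0.        ,   1.        ]]), 'dist': array([-0.08179856,  0.        ,  0.        ,  0.        ,  0.        ]), 'R': array([[-0.1582981 ,  0.98717026,  0.02089468],
       [ 0.67880956,  0.12416965, -0.72373993],
       [-0.71704902, -0.10038315, -0.68975643]]), 't': array([ 0.09429883, -0.33946323,  1.43214321])}
{'K': array([[557.91473115,   0.        , 316.70401879],
       [  0.        , 557.91473115, 238.35966195],
       [  0.        ,   0.        ,   1.        ]]), 'dist': array([-0.01773912,  0.        ,  0.        ,  0.        ,  0.        ]), 'R': array([[-0.01299994, -0.99977479,  0.01677433],
       [-0.9908422 ,  0.01062535, -0.13460621],
       [ 0.13439767, -0.01837059, -0.99075718]]), 't': array([-0.00653602,  0.56295365,  1.21917665])}
```

View pics/scene0.png

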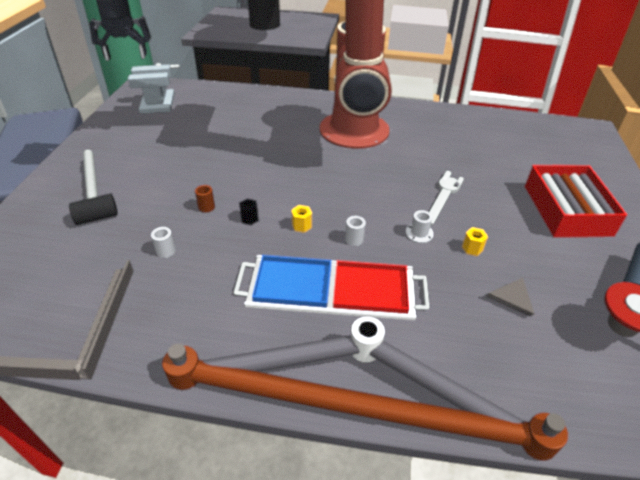

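View pics/top0.png

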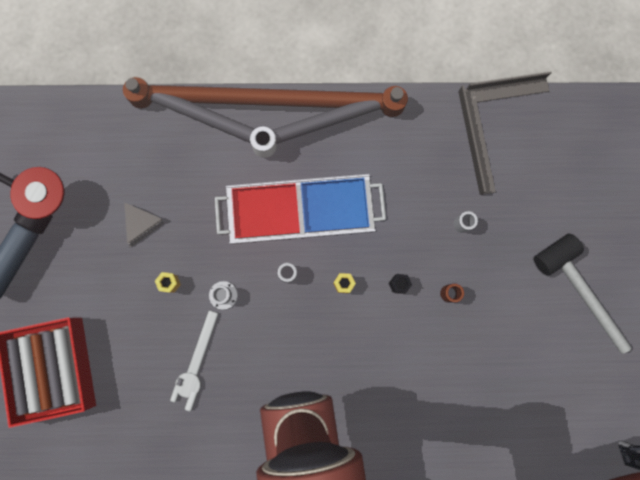

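The scene view shows the robot at the back with the trays in front. In the top view, the plain sleeves are near (287,272) and (469,220) and the yellow nuts near (166,282) and (345,283). The flanged sleeve is at (223,295), black nut (400,284), rusty sleeve (452,293), red tray (266,210) and blue tray (336,206).

```bash
cat > h.py <<'E'
import numpy as np, cv2
from scipy.optimize import minimize
from plant import status, imaging, manip
def proj(n,P):
    c=imaging.camera_info(n); r,_=cv2.Rodrigues(c["R"])
    return cv2.projectPoints(np.asarray(P,float).reshape(-1,1,3),r,c["t"],c["K"],c["dist"])[0].reshape(-1,2)
def ray(n,uv,z):
    c=imaging.camera_info(n)
    p=cv2.undistortPoints(np.array([[uv]],float),c["K"],c["dist"])[0,0]
    d=c["R"].T@np.array([p[0],p[1],1]); o=-c["R"].T@c["t"]
    return o+d*(z-o[2])/d[2]
def prism(x,y,yaw,kind,z0=0.):
    if kind=='s': a=np.linspace(0,2*np.pi,40,endpoint=False); r=.021; h=.055
    else: a=yaw+np.pi/6+np.arange(6)*np.pi/3; r=.0205/np.cos(np.pi/6); h=.045
    c=np.c_[x+r*np.cos(a),y+r*np.sin(a)]
    return np.r_[np.c_[c,np.full(len(a),z0)],np.c_[c,np.full(len(a),z0+h)]]
S=8
def silmask(n,P,org,sz):
    uv=(proj(n,P)-org+.5)*S
    m=np.zeros((sz*S,sz*S),np.uint8)
    cv2.fillConvexPoly(m,cv2.convexHull(np.round(uv*16).astype(np.int32)),255,shift=4)
    return cv2.resize(m,(sz,sz),interpolation=cv2.INTER_AREA)/255.
def segm(im,kind,org,sz):
    c=im[org[1]:org[1]+sz,org[0]:org[0]+sz]
    hsv=cv2.cvtColor(c,cv2.COLOR_RGB2HSV)
    if kind=='n': m=((hsv[...,0]>15)&(hsv[...,0]<38)&(hsv[...,1]>110)).astype(np.uint8)
    else: m=(hsv[...,2]>105).astype(np.uint8)
    cs,_=cv2.findContours(m,cv2.RETR_EXTERNAL,cv2.CHAIN_APPROX_NONE)
    o=np.zeros_like(m); k=max(cs,key=cv2.contourArea); cv2.drawContours(o,[cv2.convexHull(k)],-1,1,-1)
    return o.astype(float)
def fit(ims,kind,x,y,z0=0.,cams=("top","scene")):
    sz=56; data=[]
    for n in cams:
        org=np.round(proj(n,[[x,y,z0+.025]])[0]).astype(int)-sz//2
        data.append((n,org,segm(ims[n],kind,org,sz)))
    def cost(p):
        return sum(np.sum((silmask(n,prism(p[0]/100,p[1]/100,p[2],kind,z0),org,sz)-m)**2) for n,org,m in data)
    best=None
    for yaw in ([0] if kind=='s' else np.radians([-25,-15,-5,5,15,25])):
        r=minimize(cost,[x*100,y*100,yaw],method='Nelder-Mead',options=dict(initial_simplex=np.array([[x*100,y*100,yaw],[x*100+.5,y*100,yaw],[x*100,y*100+.5,yaw],[x*100,y*100,yaw+.1]]),xatol=1e-3,fatol=.05))
        if best is None or r.fun<best.fun: best=r
    return best.x/[100,100,1],best.fun,[m.sum() for _,_,m in data]
E
python3 - <<'E'
from h import *
ims={n:cv2.imread(f"pics/{n}0.png")[:,:,::-1].copy() for n in("top","scene")}
for nm,k,uv in(("s1",'s',(287,272)),("s2",'s',(469,220)),("n1",'n',(166,282)),("n2",'n',(345,283))):
    g=ray("top",uv,.04)
    for cams in(("top","scene"),("top",),("scene",)):
        p,f,a=fit(ims,k,g[0],g[1],cams=cams); print(nm,cams,p[:2].round(4),np.degrees(p[2]).round(1),round(f,1),a)
for nm,uv in(("fl",(223,293)),("bk",(400,284)),("ru",(452,293))): print(nm,ray("top",uv,.03)[:2].round(3))
st=status.state(); print(st["time"])
a=cv2.resize(ims["top"][160:320,140:500][:,:,::-1],None,fx=2.2,fy=2.2,interpolation=cv2.INTER_CUBIC); cv2.imwrite("pics/crop.png",a)
E
```

```text
s1 ('top', 'scene') [0.5231 0.0789] -55.6 5364.8 [np.float64(3136.0), np.float64(3136.0)]
s1 ('top',) [0.5282 0.0945] -66.5 2793.7 [np.float64(3136.0)]
s1 ('scene',) [0.5243 0.0683] -45.3 2566.0 [np.float64(3136.0)]
s2 ('top', 'scene') [ 0.641  -0.3754] -14.4 5208.2 [np.float64(3127.0), np.float64(3134.0)]
s2 ('top',) [ 0.6234 -0.3932] 7.1 2697.5 [np.float64(3127.0)]
s2 ('scene',) [ 0.6378 -0.3561] -16.9 2506.8 [np.float64(3134.0)]
n1 ('top', 'scene') [0.4685 0.3232] -10.1 55.8 [np.float64(346.0), np.float64(557.0)]
n1 ('top',) [0.4691 0.3232] -10.0 32.6 [np.float64(346.0)]
n1 ('scene',) [0.4674 0.3235] 47.7 18.7 [np.float64(557.0)]Traceback (most recent call last):
  File "<stdin>", line 6, in <module>
  File "h.py", line 40, in fit
    r=minimize(cost,[x*100,y*100,yaw],method='Nelder-Mead',options=dict(initial_simplex=np.array([[x*100,y*100,yaw],[x*100+.5,y*100,yaw],[x*100,y*100+.5,yaw],[x*100,y*100,yaw+.1]]),xatol=1e-3,fatol=.05))
    res = _minimize_neldermead(fun, x0, args, callback, bounds=bounds,
                               **options)
    fxr = func(xr)
    fx = function(np.copy(x), *(wrapper_args + args))
  File "h.py", line 37, in cost
    return sum(np.sum((silmask(n,prism(p[0]/100,p[1]/100,p[2],kind,z0),org,sz)-m)**2) for n,org,m in data)
  File "h.py", line 37, in <genexpr>
    return sum(np.sum((silmask(n,prism(p[0]/100,p[1]/100,p[2],kind,z0),org,sz)-m)**2) for n,org,m in data)
                       ~~~~~~~^^^^^^^^^^^^^^^^^^^^^^^^^^^^^^^^^^^^^^^^^^^^^^^^
  File "h.py", line 19, in silmask
    uv=(proj(n,P)-org+.5)*S
        ~~~~^^^^^
  File "h.py", line 5, in proj
    c=imaging.camera_info(n); r,_=cv2.Rodrigues(c["R"])
ValueError: time passes only in moves, steps and waits
```

```bash
sed -i 's/c=imaging.camera_info(n)/c=info(n)/' h.py; sed -i '3a import functools\n@functools.lru_cache(None)\ndef info(n): return imaging.camera_info(n)' h.py
python3 - <<'E'
from h import *
ims={n:cv2.imread(f"pics/{n}0.png")[:,:,::-1].copy() for n in("top","scene")}
for n,(u,v) in(("top",(287,272)),("scene",(355,230)),("scene",(163,242))):
    print(ims[n][v-16:v+18:2,u-16:u+18:2].max(2))
a=cv2.resize(ims["top"][160:320,140:500][:,:,::-1],None,fx=2.2,fy=2.2,interpolation=cv2.INTER_CUBIC); cv2.imwrite("pics/crop.png",a)
E
```

```text
[[113 114 112 113 114 114 113 113 114 112 113 113 114 113 113 114 114]
 [114 114 113 114 114 113 115 113 114 114 116 114 114 116 113 115 116]
 [113 113 114 114 113 113 114 113 113 115 115 113 114 113 114 115 114]
 [114 113 112 113 113 114 123 136 141 128 117 115 116 116 116 115 116]
 [114 114 114 115 116 146 185 189 187 189 171 132 115 114 115 114 116]
 [113 114 113 115 155 193 164 119 108 132 181 180 110  90  95 107 107]
 [113 112 112 126 188 159  93  84  83  84 111 188 158  88  84  83  85]
 [112 113 112 142 192 112  84  83  83  83  85 156 184  97  84  83  82]
 [115 114 116 154 190  99  82  84  83  83  83 136 191 102  84  83  83]
 [115 115 116 146 193 116  84  83  85  84  85 161 185  94  82  82  82]
 [113 113 114 125 188 165  97  84  83  85 121 191 152  86  81  81  81]
 [116 117 116 116 140 190 175 140 130 147 186 173 100  84  82  82  83]
 [115 115 116 115 116 133 173 187 188 186 160  98  83  82  82  82  84]
 [114 115 115 114 114 114 110 114 117  98  87  86  85  84  83  83  83]
 [113 114 113 112 113 112 114 113 111 108 107 107 108  98  93  91  92]
 [114 114 114 114 114 115 115 114 1
[... 1823 characters left out ...]
120 132 172 199 213 214 203 188 182 183 164 140 135 135 135]
 [102  96  96 113 132 142 159 171 179 185 185 185 169 146 135 132 131]
 [ 88  93  86 101 130 138 153 170 178 185 183 181 171 155 138 139 137]
 [ 88  95  91  99 125 138 152 167 180 182 185 186 175 159 144 140 135]
 [ 93  88  93  92 113 134 150 161 173 183 187 182 177 166 142 132 135]
 [ 92  91  90  93 108 130 145 161 173 178 181 182 175 167 147 140 139]
 [ 94  93  87  88  98 127 143 157 173 176 181 182 181 173 143 138 138]
 [128 112  97  96  91 119 135 153 165 175 183 183 174 151 140 138 139]
 [137 133 129 129 120 118 133 151 159 173 176 164 143 136 131 139 135]
 [140 136 136 140 136 139 135 142 137 143 148 139 136 135 141 135 137]]
```

View pics/crop.png

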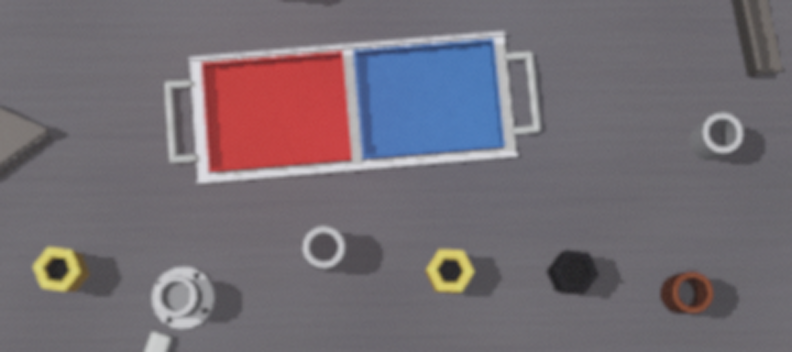

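```bash
python3 - <<'E'
s=open('h.py').read()
s=s.replace("def segm(im,kind,org,sz):","def segm(im,kind,org,sz,thr=150):").replace("hsv[...,2]>105","(hsv[...,2]>thr)&(hsv[...,1]<60)")
s=s.replace("segm(ims[n],kind,org,sz)))","segm(ims[n],kind,org,sz,150 if n=='top' else 195)))")
s=s.replace("    return np.r_[np.c_[c,np.full(len(a),z0)]","    if kind=='s': return np.c_[c,np.full(len(a),z0+h)]\n    return np.r_[np.c_[c,np.full(len(a),z0)]")
s=s.replace("z0+.025]])","z0+(.055 if kind=='s' else .0225)]])").replace("sz=56","sz=44")
open('h.py','w').write(s)
E
cat > m.py <<'E'
from h import *
ims={n:cv2.imread(f"pics/{n}0.png")[:,:,::-1].copy() for n in("top","scene")}
for nm,k,uv in(("s1",'s',(287,272)),("s2",'s',(469,220)),("n1",'n',(166,282)),("n2",'n',(345,283))):
    g=ray("top",uv,.05)
    for cams in(("top","scene"),("top",),("scene",)):
        p,f,a=fit(ims,k,g[0],g[1],cams=cams); print(nm,cams,p[:2].round(4),np.degrees(p[2]).round(1),round(f,1),a)
for nm,uv in(("fl",(223,293)),("bk",(400,284)),("ru",(452,293))): print(nm,ray("top",uv,.03)[:2].round(3))
for n in("top","scene"):
    hsv=cv2.cvtColor(ims[n],cv2.COLOR_RGB2HSV)
    for c in("red","blue"):
        h=hsv[...,0]; m=(hsv[...,1]>140)&(((h<6)|(h>174)) if c=="red" else ((h>100)&(h<125)))
        l,lab,stt,cen=cv2.connectedComponentsWithStats(m.astype(np.uint8))
        g=proj(n,[[.62,.10 if c=="red" else -.06,.01]])[0]
        cand=[i for i in range(1,l) if stt[i,4]>500]; i=min(cand,key=lambda i:np.linalg.norm(cen[i]-g))
        cs,_=cv2.findContours((lab==i).astype(np.uint8),0,1)
        q=cv2.approxPolyDP(cv2.convexHull(cs[0]),6,True).reshape(-1,2)
        for z in(.007,.022):
            W=np.array([ray(n,u,z)[:2] for u in q]); print(n,c,z,W.round(3).tolist(),W.mean(0).round(4),[np.linalg.norm(W[j]-W[j-1]).round(3) for j in range(len(W))])
E
python3 m.py
```

```text
s1 ('top', 'scene') [0.4875 0.0551] -0.2 19.4 [np.float64(292.0), np.float64(206.0)]
s1 ('top',) [0.4872 0.0551] -0.6 5.4 [np.float64(292.0)]
s1 ('scene',) [0.4884 0.055 ] -1.5 10.7 [np.float64(206.0)]
s2 ('top', 'scene') [ 0.6    -0.3531] -0.9 25.8 [np.float64(270.0), np.float64(228.0)]
s2 ('top',) [ 0.5995 -0.3531] -0.2 5.9 [np.float64(270.0)]
s2 ('scene',) [ 0.6011 -0.3527] -1.7 16.2 [np.float64(228.0)]
n1 ('top', 'scene') [0.4685 0.3233] -11.3 56.2 [np.float64(346.0), np.float64(557.0)]
n1 ('top',) [0.4692 0.3232] -11.2 32.5 [np.float64(346.0)]
n1 ('scene',) [0.4674 0.3235] -11.0 18.7 [np.float64(557.0)]
n2 ('top', 'scene') [ 0.4623 -0.0731] -59.5 28.8 [np.float64(313.0), np.float64(504.0)]
n2 ('top',) [ 0.4625 -0.0729] -0.7 8.8 [np.float64(313.0)]
n2 ('scene',) [ 0.4615 -0.0733] 4.5 18.4 [np.float64(504.0)]
fl [0.443 0.198]
bk [ 0.458 -0.199]
ru [ 0.437 -0.316]
top red 0.007 [[0.694, 0.038], [0.582, 0.032], [0.575, 0.172], [0.685, 0.18]] [0.634  0.1054] [np.float64(0.143), np.float64(0.111), np.float64(0.141), np.float64(0.111)]
top red 0.022 [[0.69, 0.037], [0.58, 0.031], [0.57
[... 474 characters left out ...]
ene red 0.007 [[0.572, 0.027], [0.558, 0.173], [0.679, 0.181], [0.692, 0.037]] [0.6252 0.1043] [np.float64(0.121), np.float64(0.147), np.float64(0.122), np.float64(0.144)]
scene red 0.022 [[0.586, 0.028], [0.572, 0.171], [0.692, 0.179], [0.704, 0.038]] [0.6384 0.1041] [np.float64(0.118), np.float64(0.144), np.float64(0.12), np.float64(0.141)]
scene blue 0.007 [[0.58, -0.135], [0.569, 0.009], [0.692, 0.019], [0.705, -0.122]] [ 0.6365 -0.0572] [np.float64(0.126), np.float64(0.144), np.float64(0.124), np.float64(0.142)]
scene blue 0.022 [[0.594, -0.131], [0.583, 0.01], [0.704, 0.021], [0.717, -0.117]] [ 0.6495 -0.0541] [np.float64(0.123), np.float64(0.141), np.float64(0.121), np.float64(0.139)]
```

```bash
cat > go.py <<'E'
# usage: go.py x y z jawdeg  -> shift (cm) in tool axes and twist to get there
import sys
from h import *
from scipy.spatial.transform import Rotation as Ro
st=status.state(); w,*v=st["tool_rot"]; R=Ro.from_quat([*v,w]).as_matrix(); p=st["tool_pos"]
print("t %.2f"%st["time"],"pos",p.round(4),"toolx",R[:,0].round(4),"jaw deg %.2f"%np.degrees(np.arctan2(R[1,1],R[0,1])),"w %.3f"%st["gripper_width"],"F",st["contact_force"].round(1),"q",st["joint_pos"].round(2))
a=list(map(float,sys.argv[1:]))
for i in range(0,len(a),4):
    d=R.T@(np.array(a[i:i+3])-p)*100
    jd=np.radians(a[i+3]); b=R.T@np.array([np.cos(jd),np.sin(jd),0]); t=np.arctan2(b[2],b[1])
    t2=t-np.pi*np.sign(t)
    print(a[i:i+4],"shift",d.round(2),"twist %.3f or %.3f"%(t,t2))
E
python3 go.py .6 -.353 .2 0 .6 -.353 .032 0
```

```text
t 0.10 pos [ 0.1586 -0.6039  0.2023] toolx [-3.0e-04  1.8e-03 -1.0e+00] jaw deg -75.29 w 1.000 F [-0.6 -0.1  0.4] q [-1.43  0.05  1.61 -0.    1.48 -0.12]
[0.6, -0.353, 0.2, 0.0] shift [  0.26 -13.06 -49.06] twist -1.314 or 1.828
[0.6, -0.353, 0.032, 0.0] shift [ 17.06 -13.03 -49.06] twist -1.314 or 1.828
```

>>> carry_out(moves=[1,0,-0.5,-2,-0.06,1,0,-1.5,-5.5,-0.16,1,0,-2.5,-9.4,-0.27,1,0,-3.5,-13.2,-0.38,1,0,-4.5,-17,-0.49,1,0,-5.5,-20.8,-0.6,1,0,-6.5,-24.6,-0.71,1,0,-7.5,-28.4,-0.82,1,0,-8.5,-32.2,-0.93,1,0,-9.5,-36,-1.04,1,0,-10.5,-39.8,-1.14,1,0,-11.5,-43,-1.24])

```text
time: 1.1
tool_pos: [0.5472, -0.3822, 0.2027]
tool_rot: [0.482, 0.517, 0.483, -0.517]
contact_force: [0.0, -1.2, 0.2]
gripper_width: 0.992
```

```bash
python3 go.py .6 -.353 .1 0 .6 -.353 .032 0
```

```text
t 1.10 pos [ 0.5472 -0.3822  0.2027] toolx [-4.e-04  8.e-04 -1.e+00] jaw deg -3.90 w 0.992 F [ 0.  -1.2  0.2] q [-0.72  0.15  1.51  0.    1.48 -0.65]
[0.6, -0.353, 0.1, 0.0] shift [10.27  5.07 -3.26] twist -0.068 or 3.074
[0.6, -0.353, 0.032, 0.0] shift [17.07  5.07 -3.26] twist -0.068 or 3.074
```

>>> carry_out(moves=[1,2,2.5,-1.6,-0.07,1,5,5,-3.2,-0.07,1,8,5.07,-3.26,-0.07,1,10.2,5.07,-3.26,-0.07,1,10.2,5.07,-3.26,-0.07,1,10.2,5.07,-3.26,-0.07])

```text
time: 1.6
tool_pos: [0.5972, -0.3542, 0.0991]
tool_rot: [-0.497, -0.501, -0.501, 0.501]
contact_force: [-0.0, 0.4, 0.4]
gripper_width: 0.998
```

```bash
python3 go.py  .6 -.353 .032 0
python3 - <<'E'
from h import *
im=imaging.grab_frame("scene"); u,v=proj("scene",[[.6,-.353,.08]])[0].astype(int); u=max(u,90)
cv2.imwrite("pics/a1.png",cv2.resize(im[max(v-80,0):v+60,u-90:u+90,::-1],None,fx=4,fy=4))
E
```

```text
t 1.60 pos [ 0.5972 -0.3542  0.0991] toolx [-0.0037  0.0028 -1.    ] jaw deg -0.22 w 0.998 F [-0.   0.4  0.4] q [-0.64  0.29  1.52 -0.    1.33 -0.64]
[0.6, -0.353, 0.032, 0.0] shift [ 6.7   0.31 -0.11] twist -0.004 or 3.138
```

View pics/a1.png

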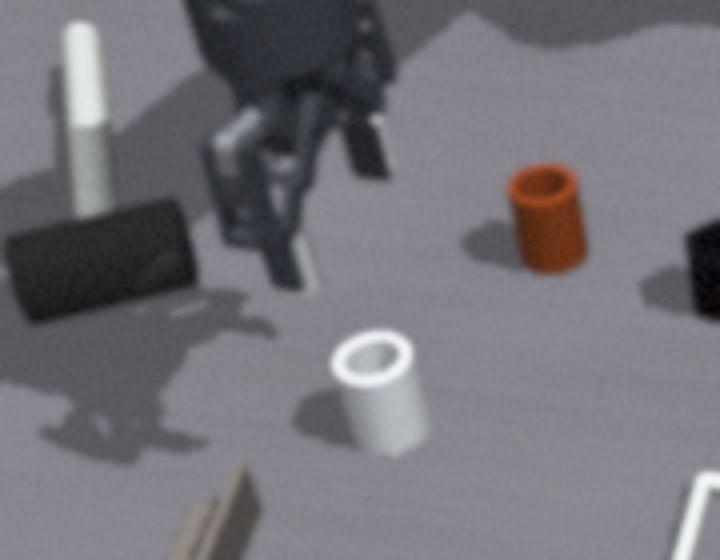

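```bash
python3 - <<'E'
from h import *
P=np.array([[.597,-.354,.099],[.597+.0425,-.354,.104],[.597-.0425,-.354,.104],[.6,-.353,.055],[.6,-.353,0]])
uv=proj("scene",P); u,v=proj("scene",[[.6,-.353,.08]])[0].astype(int); u=max(u,90)
print(((uv-[u-90,max(v-80,0)])*4).round())
im=imaging.grab_frame("top"); uv=proj("top",P); print(uv.round(1))
u,v=uv[0].astype(int); print((uv-[u-60,v-60])*5)
cv2.imwrite("pics/a2.png",cv2.resize(im[v-60:v+60,u-60:u+60,::-1],None,fx=5,fy=5))
E
python3 go.py
```

```text
[[353. 289.]
 [316. 336.]
 [383. 231.]
 [371. 355.]
 [392. 428.]]
[[474.1 217.3]
 [473.8 197.6]
 [475.8 236.4]
 [467.8 219.4]
 [461.1 223.3]]
[[300.60436854 301.48010835]
 [298.98022323 202.9511651 ]
 [309.09284095 396.95889229]
 [269.08678845 311.75743484]
 [235.68848398 331.50162133]]
t 1.70 pos [ 0.5991 -0.3562  0.1034] toolx [ 0.0021 -0.0016 -1.    ] jaw deg -0.26 w 0.995 F [0.  0.1 0.5] q [-0.64  0.29  1.52 -0.    1.33 -0.64]
```

View pics/a2.png

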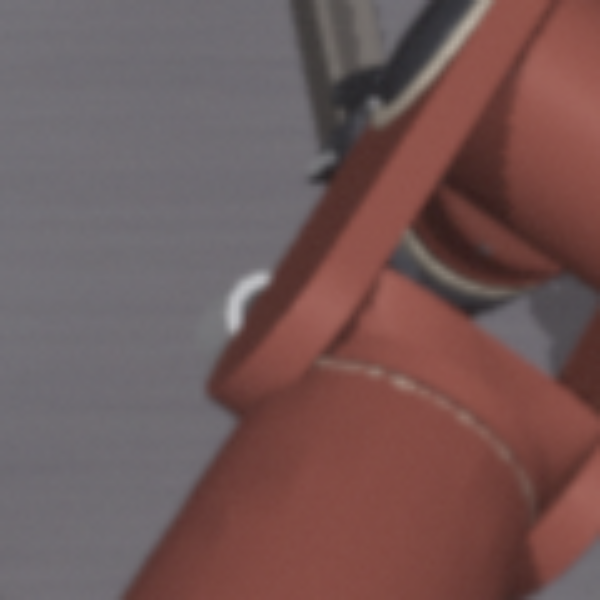

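```bash
cat > look.py <<'E'
# look.py name cam x y z [half] : crop about a world point, print px of args
import sys
from h import *
n,cam=sys.argv[1:3]; X=list(map(float,sys.argv[3:6])); h=int(sys.argv[6]) if len(sys.argv)>6 else 60
im=imaging.grab_frame(cam); u,v=proj(cam,[X])[0].astype(int); u0=min(max(u-h,0),640-2*h); v0=min(max(v-h,0),480-2*h)
s=600/(2*h)
cv2.imwrite(f"pics/{n}.png",cv2.resize(im[v0:v0+2*h,u0:u0+2*h,::-1],(600,600),interpolation=cv2.INTER_CUBIC))
st=status.state(); p=st["tool_pos"]; print(p.round(4), "tcp px",((proj(cam,[p])[0]-[u0,v0]+.5)*s).round(), "point px",((proj(cam,[X])[0]-[u0,v0]+.5)*s).round())
E
python3 look.py a3 scene .6 -.353 .055 75; python3 go.py .6 -.353 .032 0
```

```text
[ 0.5994 -0.3566  0.1043] tcp px [278. 234.] point px [305. 305.]
t 1.75 pos [ 0.5994 -0.3566  0.1043] toolx [ 0.0034 -0.0025 -1.    ] jaw deg -0.26 w 1.001 F [-0.1 -0.5  0. ] q [-0.64  0.29  1.52 -0.    1.33 -0.64]
[0.6, -0.353, 0.032, 0.0] shift [ 7.23  0.03 -0.38] twist -0.005 or 3.137
```

View pics/a3.png

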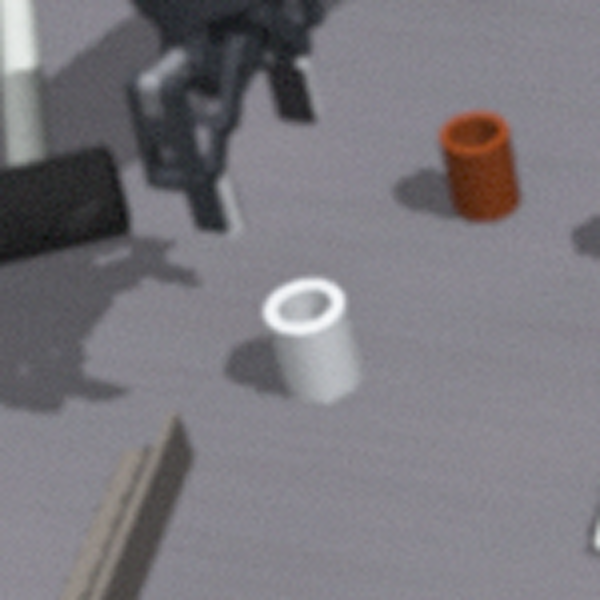

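>>> carry_out(moves=[1,1.5,0,0,0,1,3,0,0,0,1,4,0,0,0,1,4,0,0,0,1,4,0,0,0])

```text
time: 2.17
tool_pos: [0.5972, -0.3545, 0.0592]
tool_rot: [-0.498, -0.501, -0.5, 0.501]
contact_force: [0.3, 0.2, -0.1]
gripper_width: 1.003
```

```bash
python3 go.py .6 -.353 .032 0;python3 look.py a4 scene .6 -.353 .055 75; python3 go.py .6 -.353 .032 0
```

```text
t 2.17 pos [ 0.5972 -0.3545  0.0592] toolx [-0.0029  0.0022 -1.    ] jaw deg -0.24 w 1.003 F [ 0.3  0.2 -0.1] q [-0.64  0.33  1.54  0.    1.27 -0.64]
[0.6, -0.353, 0.032, 0.0] shift [ 2.72  0.29 -0.15] twist -0.004 or 3.137
[ 0.598  -0.355   0.0605] tcp px [300. 295.] point px [305. 305.]
t 2.22 pos [ 0.598  -0.355   0.0605] toolx [-1.1e-03  9.0e-04 -1.0e+00] jaw deg -0.23 w 1.000 F [-0.4 -0.8 -0.8] q [-0.64  0.33  1.54  0.    1.27 -0.64]
[0.6, -0.353, 0.032, 0.0] shift [ 2.85  0.21 -0.2 ] twist -0.004 or 3.138
```

View pics/a4.png

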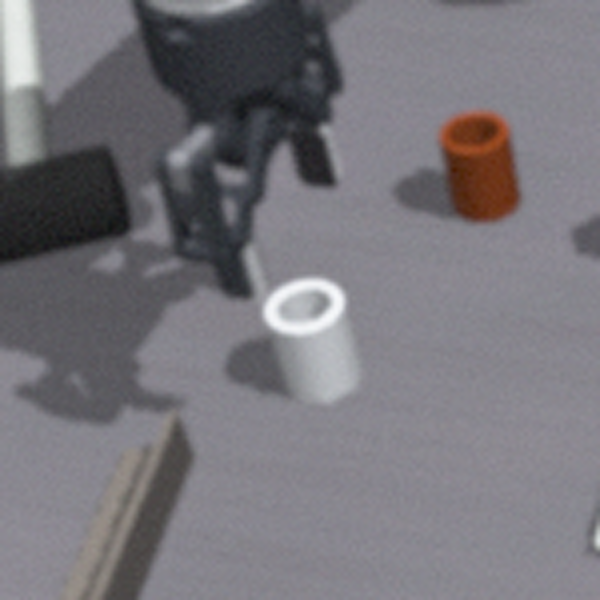

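```bash
python3 look.py a5 top .6 -.353 .055 50
python3 - <<'E'
from h import *
cam="top"; X=[.6,-.353,.055]; h=50
u,v=proj(cam,[X])[0].astype(int); u0=u-h; v0=v-h
for P in([.598+.0425,-.355,.065],[.598+.0425,-.355,.105],[.598+.06,-.355,.105],[.558+.0425,-.39,.065]): print(P,((proj(cam,[P])[0]-[u0,v0]+.5)*6).round())
E
```

```text
[ 0.5985 -0.3554  0.0614] tcp px [319. 306.] point px [308. 305.]
[0.6405, -0.355, 0.065] [315. 194.]
[0.6405, -0.355, 0.105] [347. 171.]
[0.6579999999999999, -0.355, 0.105] [345. 124.]
[0.6005, -0.39, 0.065] [414. 298.]
```

View pics/a5.png

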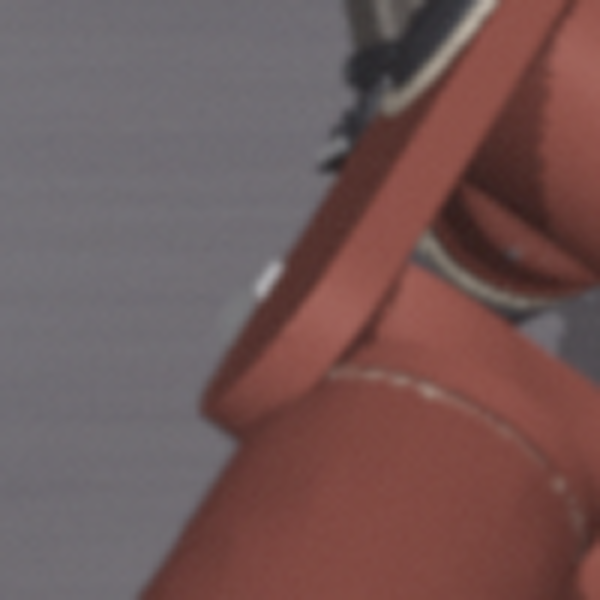

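>>> carry_out(moves=[1,1,0.2,-0.2,0,1,2,0.2,-0.2,0,1,3,0.2,-0.2,0,1,3,0.2,-0.2,0,1,3,0.2,-0.2,0])

```text
time: 2.68
tool_pos: [0.5994, -0.3525, 0.0295]
tool_rot: [-0.498, -0.501, -0.5, 0.501]
contact_force: [-0.3, -0.1, -0.1]
gripper_width: 1.001
```

```bash
python3 go.py .6 -.353 .032 0;python3 look.py a6 scene .6 -.353 .055 50
```

```text
t 2.68 pos [ 0.5994 -0.3525  0.0295] toolx [-0.0025  0.0018 -1.    ] jaw deg -0.22 w 1.001 F [-0.3 -0.1 -0.1] q [-0.64  0.37  1.56 -0.    1.22 -0.63]
[0.6, -0.353, 0.032, 0.0] shift [-0.25  0.06  0.05] twist -0.004 or 3.138
[ 0.6    -0.353   0.0305] tcp px [321. 358.] point px [307. 308.]
```

View pics/a6.png

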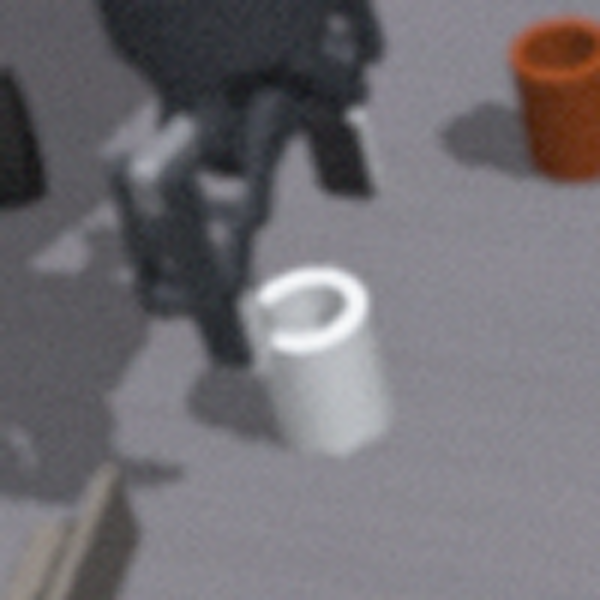

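Run:
```python
from h import *
cam="scene"; X=[.6,-.353,.055]; h=50
u,v=proj(cam,[X])[0].astype(int); u0=max(u-h,0); v0=v-h
f=lambda P:((proj(cam,P)-[u0,v0]+.5)*6).round().tolist()
for z in (.025,.035,.05,.06,.07): print(z,f([[.6425,-.364,z],[.6425,-.342,z],[.5575,-.364,z],[.5575,-.342,z]]))
```

```text
0.025 [[248.0, 447.0], [306.0, 455.0], [342.0, 288.0], [397.0, 295.0]]
0.035 [[242.0, 427.0], [300.0, 435.0], [336.0, 268.0], [392.0, 275.0]]
0.05 [[232.0, 396.0], [291.0, 404.0], [328.0, 238.0], [384.0, 245.0]]
0.06 [[225.0, 376.0], [284.0, 384.0], [322.0, 217.0], [379.0, 224.0]]
0.07 [[218.0, 355.0], [278.0, 363.0], [317.0, 197.0], [373.0, 204.0]]
```

>>> carry_out(moves=[1,1,0,0,0,1,2,0,0,0,1,2.5,0,0,0,1,2.5,0,0,0,1,2.5,0,0,0])

```text
time: 3.15
tool_pos: [0.5998, -0.3529, 0.0053]
tool_rot: [-0.498, -0.501, -0.5, 0.501]
contact_force: [0.1, -0.3, 0.1]
gripper_width: 0.995
```

```bash
python3 go.py .6 -.353 .032 0;python3 look.py a7 scene .6 -.353 .055 50
```

```text
t 3.15 pos [ 0.5998 -0.3529  0.0053] toolx [-0.0014  0.001  -1.    ] jaw deg -0.23 w 0.995 F [ 0.1 -0.3  0.1] q [-0.64  0.39  1.56  0.    1.19 -0.63]
[0.6, -0.353, 0.032, 0.0] shift [-2.67  0.01  0.01] twist -0.004 or 3.138
[ 0.6003 -0.3532  0.0061] tcp px [334. 406.] point px [307. 308.]
```

View pics/a7.png

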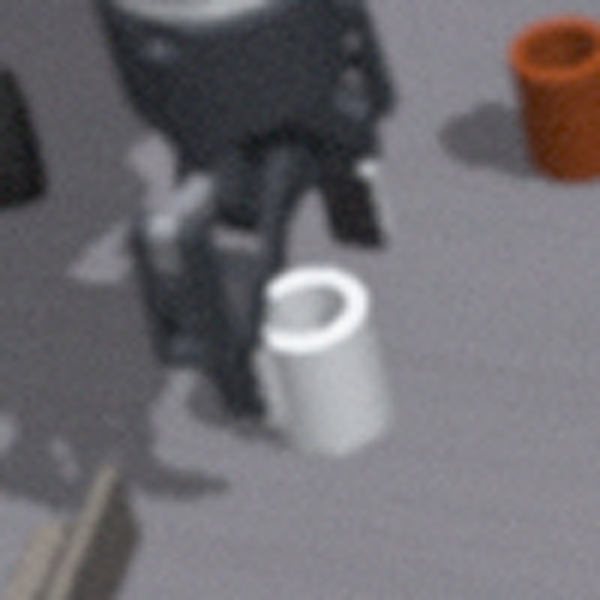

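>>> carry_out(moves=[1,0.8,0.1,0,0,1,1.5,0.1,0,0,1,1.5,0.1,0,0,0,1.5,0.1,0,0,0,1.5,0.1,0,0,0,1.5,0.1,0,0,0,1.5,0.1,0,0,0,1.5,0.1,0,0,0,1.5,0.1,0,0,0,1.5,0.1,0,0])

```text
time: 4.03
tool_pos: [0.6018, -0.3536, -0.0079]
tool_rot: [0.499, 0.501, 0.499, -0.501]
contact_force: [0.1, -0.9, 2.0]
gripper_width: 0.469
```

```bash
python3 go.py .6 -.353 .032 0;python3 look.py a8 scene .6 -.353 .055 50
```

```text
t 4.03 pos [ 0.6018 -0.3536 -0.0079] toolx [ 8.e-04 -7.e-04 -1.e+00] jaw deg -0.23 w 0.469 F [ 0.1 -0.9  2. ] q [-0.64  0.41  1.56 -0.    1.16 -0.63]
[0.6, -0.353, 0.032, 0.0] shift [-3.99 -0.17 -0.06] twist -0.004 or 3.138
[ 0.6018 -0.3536 -0.008 ] tcp px [340. 435.] point px [307. 308.]
```

View pics/a8.png

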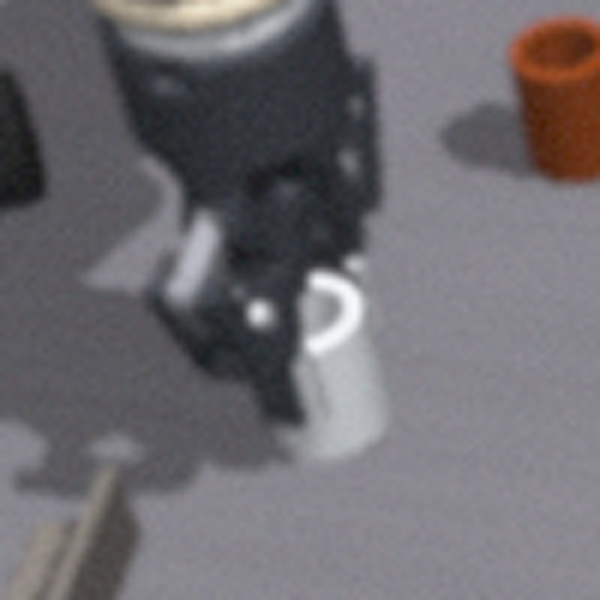

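>>> carry_out(moves=[0,-1,0,0,0,0,-3,0,0,0,0,-6,0,0,0,0,-9,0,0,0,0,-11,0,0,0,0,-11,0,0,0])

```text
time: 4.58
tool_pos: [0.6041, -0.3551, 0.1077]
tool_rot: [0.502, 0.502, 0.496, -0.5]
contact_force: [0.5, -0.0, -2.4]
gripper_width: 0.468
```

```bash
python3 look.py a9 scene .6 -.353 .12 60;python3 go.py .632 .139 .1 4
```

```text
[ 0.6028 -0.3542  0.1044] tcp px [310. 338.] point px [307. 305.]
t 4.63 pos [ 0.6028 -0.3542  0.1044] toolx [ 0.0043 -0.003  -1.    ] jaw deg -0.23 w 0.468 F [ 0.4 -0.7 -4.2] q [-0.64  0.29  1.51  0.    1.33 -0.63]
[0.632, 0.139, 0.1, 4.0] shift [  0.3    2.72 -49.34] twist -0.074 or 3.068
```

View pics/a9.png

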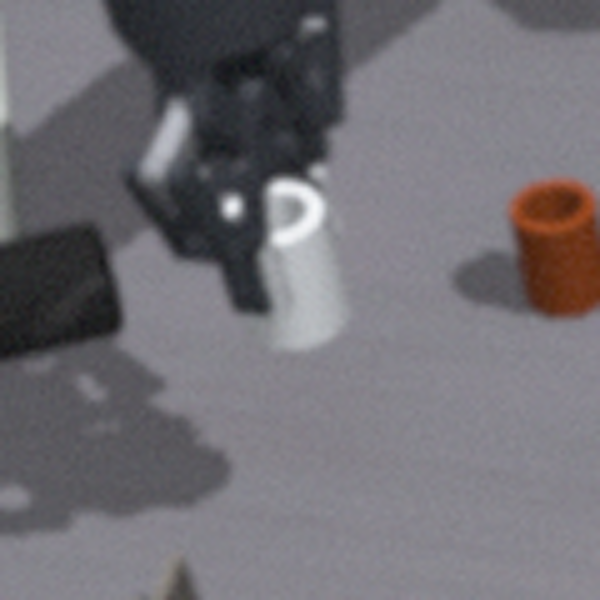

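The sleeve is gripped upright and lifted (rim at (295,210) in the crop). Now carrying it to the red tray.

>>> carry_out(moves=[0,0,0.1,-2,0,0,0,0.3,-5.5,-0.01,0,0,0.5,-9.5,-0.01,0,0,0.7,-13.5,-0.02,0,0,0.9,-17.5,-0.02,0,0,1.2,-21.5,-0.03,0,0,1.4,-25.5,-0.04,0,0,1.6,-29.5,-0.04,0,0,1.8,-33.5,-0.05,0,0,2.1,-37.5,-0.06,0,0,2.3,-41.5,-0.06,0,0,2.5,-45,-0.07])

```text
time: 5.63
tool_pos: [0.6251, 0.0997, 0.0975]
tool_rot: [0.515, 0.482, 0.518, -0.484]
contact_force: [1.3, -1.2, -4.0]
gripper_width: 0.472
```

>>> carry_out(moves=[0,0,0.1,-2.5,0,0,0,0.2,-4.2,0,0,0,0.2,-4.2,0,0,0,0.2,-4.2,0,0,0,0.2,-4.2,0])

```text
time: 6.05
tool_pos: [0.6257, 0.1383, 0.0989]
tool_rot: [0.515, 0.482, 0.517, -0.484]
contact_force: [-0.7, 0.1, -3.3]
gripper_width: 0.471
```

```bash
python3 look.py b1 scene .63 .14 .06 70;python3 go.py .632 .139 .0 4
```

```text
[0.6262 0.1378 0.0995] tcp px [309. 239.] point px [302. 306.]
t 6.10 pos [0.6262 0.1378 0.0995] toolx [-3.e-03 -6.e-04 -1.e+00] jaw deg 3.74 w 0.472 F [-0.1 -0.4 -3.8] q [ 0.1   0.17  1.66 -0.    1.31  0.04]
[0.632, 0.139, 0.0, 4.0] shift [ 9.95  0.62 -0.08] twist -0.005 or 3.137
```

View pics/b1.png

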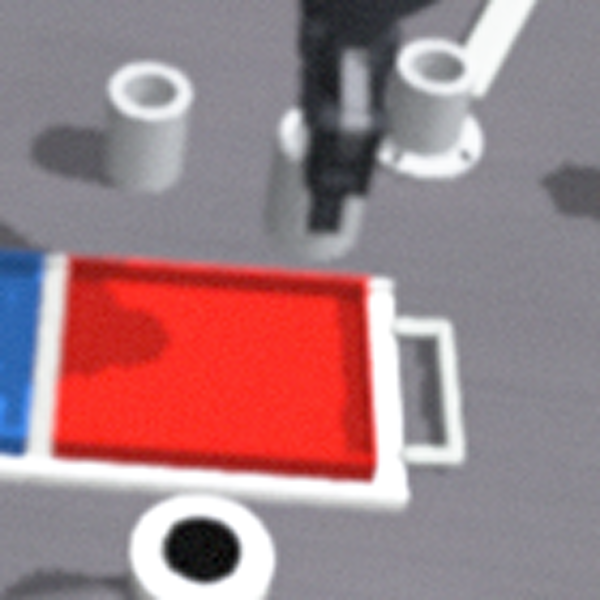

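>>> carry_out(moves=[0,1,0.3,0,0,0,3,0.6,0,0,0,5,0.6,0,0,0,7,0.6,0,0,0,8,0.6,0,0,0,8,0.6,0,0,0,8,0.6,0,0])

```text
time: 6.68
tool_pos: [0.633, 0.1384, 0.0205]
tool_rot: [0.516, 0.483, 0.516, -0.484]
contact_force: [-0.3, 0.9, -3.3]
gripper_width: 0.467
```

```bash
python3 look.py b2 scene .63 .14 .06 60;python3 go.py .632 .139 .0 4
```

```text
[0.6341 0.1387 0.0221] tcp px [287. 377.] point px [303. 307.]
t 6.73 pos [0.6341 0.1387 0.0221] toolx [ 1.1e-03  1.0e-04 -1.0e+00] jaw deg 3.74 w 0.468 F [ 0.2 -0.5 -4.3] q [0.1  0.28 1.68 0.   1.18 0.04]
[0.632, 0.139, 0.0, 4.0] shift [ 2.21 -0.21 -0.05] twist -0.004 or 3.137
```

View pics/b2.png

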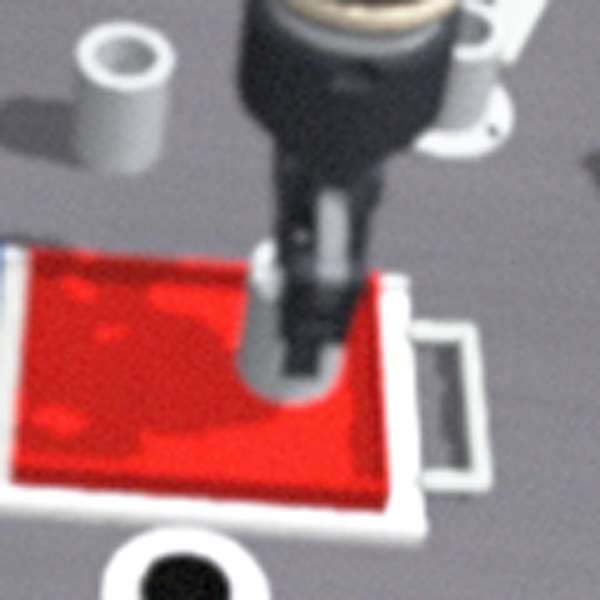

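>>> carry_out(moves=[0,0.7,0,0,0,0,1.4,0,0,0,0,1.8,0,0,0,0,2.1,0,0,0,0,2.1,0,0,0,0,2.1,0,0,0])

```text
time: 7.23
tool_pos: [0.6332, 0.1391, 0.0001]
tool_rot: [0.516, 0.483, 0.516, -0.483]
contact_force: [0.1, -0.9, -4.1]
gripper_width: 0.465
```

```bash
python3 go.py .632 .139 .0 4
```

```text
t 7.23 pos [6.332e-01 1.391e-01 1.000e-04] toolx [-5.e-04 -1.e-04 -1.e+00] jaw deg 3.78 w 0.465 F [ 0.1 -0.9 -4.1] q [ 0.1   0.3   1.69 -0.    1.15  0.04]
[0.632, 0.139, 0.0, 4.0] shift [ 0.01 -0.12 -0.  ] twist -0.004 or 3.138
```

>>> carry_out(moves=[0,0.1,0,0,0,0,0.1,0,0,0,0,0.2,0,0,0,0,0.2,0,0,0])

```text
time: 7.57
tool_pos: [0.6339, 0.1391, -0.0009]
tool_rot: [0.516, 0.483, 0.516, -0.483]
contact_force: [0.1, -0.2, -2.7]
gripper_width: 0.472
```

Contact is beginning (carried weight dropping), so release.

>>> carry_out(moves=[0.8,0,0,0,0,0.8,0,0,0,0,0.8,0,0,0,0,0.8,0,0,0,0,0.8,-1,0,0,0,0.8,-3,0,0,0,0.8,-6,0,0,0,0.9,-9,0,0,0,1,-11,0,0,0,1,-11,0,0,0])

```text
time: 8.4
tool_pos: [0.6376, 0.1395, 0.1163]
tool_rot: [0.519, 0.486, 0.513, -0.48]
contact_force: [1.1, -0.4, 2.2]
gripper_width: 1.003
```

```bash
python3 look.py b3 scene .63 .10 .06 60;python3 go.py .4885 .055 .09 4
```

```text
[0.6361 0.1394 0.1133] tcp px [422. 232.] point px [307. 303.]
t 8.45 pos [0.6361 0.1394 0.1133] toolx [ 7.8e-03  8.0e-04 -1.0e+00] jaw deg 3.79 w 0.997 F [ 0.4 -0.2 -0.3] q [0.1  0.18 1.63 0.   1.32 0.04]
[0.4885, 0.055, 0.09, 4.0] shift [  2.2  -15.3    7.44] twist -0.004 or 3.138
```

View pics/b3.png

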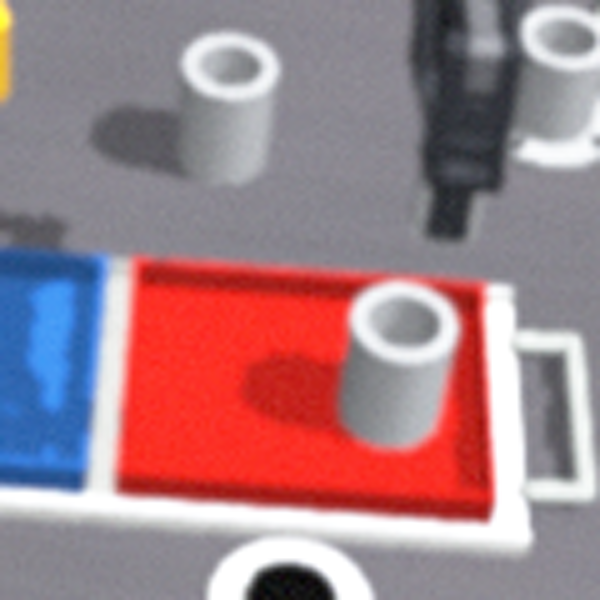

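Sleeve 1 stands upright in the red tray's +y half. Next is sleeve 2.

>>> carry_out(moves=[1,0,-2,1,0,1,0,-5,2.5,0,1,0,-8.5,4.2,0,1,0,-12,6,0,1,0.5,-14.5,7.3,0,1,1,-15.3,7.6,0,1,2,-15.3,7.6,0,1,2,-15.3,7.6,0,1,2,-15.3,7.6,0])

```text
time: 9.2
tool_pos: [0.4858, 0.0535, 0.0873]
tool_rot: [0.516, 0.483, 0.517, -0.483]
contact_force: [-0.1, 0.2, -0.0]
gripper_width: 0.997
```

```bash
python3 go.py .489 .0545 -.008 4;python3 look.py c1 scene .4885 .055 .06 60;python3 go.py .489 .0545 -.008 4
```

```text
t 9.20 pos [0.4858 0.0535 0.0873] toolx [-1.7e-03  3.0e-04 -1.0e+00] jaw deg 3.80 w 0.997 F [-0.1  0.2 -0. ] q [-0.04 -0.18  2.03  0.    1.29 -0.11]
[0.489, 0.0545, -0.008, 4.0] shift [ 9.53  0.34 -0.07] twist -0.003 or 3.138
[0.4864 0.0536 0.088 ] tcp px [309. 250.] point px [307. 303.]
t 9.25 pos [0.4864 0.0536 0.088 ] toolx [-7.e-04  2.e-04 -1.e+00] jaw deg 3.82 w 1.002 F [-0.5 -0.9  0.8] q [-0.04 -0.18  2.03  0.    1.29 -0.11]
[0.489, 0.0545, -0.008, 4.0] shift [ 9.6   0.27 -0.07] twist -0.003 or 3.138
```

View pics/c1.png

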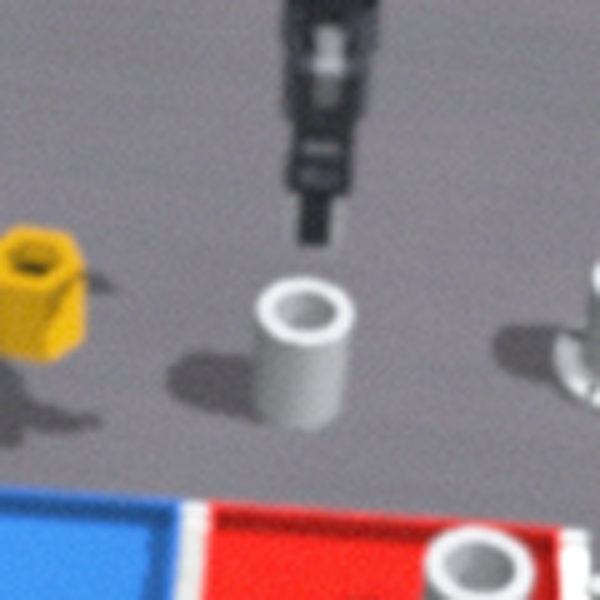

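>>> carry_out(moves=[1,1,0.2,0,0,1,3,0.3,0,0,1,6,0.3,0,0,1,8,0.3,0,0,1,9.5,0.3,0,0,1,9.5,0.3,0,0,1,9.5,0.3,0,0])

```text
time: 9.83
tool_pos: [0.4885, 0.0536, -0.0076]
tool_rot: [0.516, 0.483, 0.517, -0.484]
contact_force: [0.6, -0.1, 0.7]
gripper_width: 1.001
```

```bash
python3 go.py .489 .0545 -.008 4;python3 look.py c2 scene .4885 .055 .06 50
```

```text
t 9.83 pos [ 0.4885  0.0536 -0.0076] toolx [-2.3e-03  1.0e-04 -1.0e+00] jaw deg 3.81 w 1.001 F [ 0.6 -0.1  0.7] q [-0.04 -0.03  2.07  0.    1.1  -0.11]
[0.489, 0.0545, -0.008, 4.0] shift [ 0.04  0.06 -0.08] twist -0.003 or 3.138
[ 0.4896  0.0535 -0.0063] tcp px [293. 435.] point px [309. 303.]
```

View pics/c2.png

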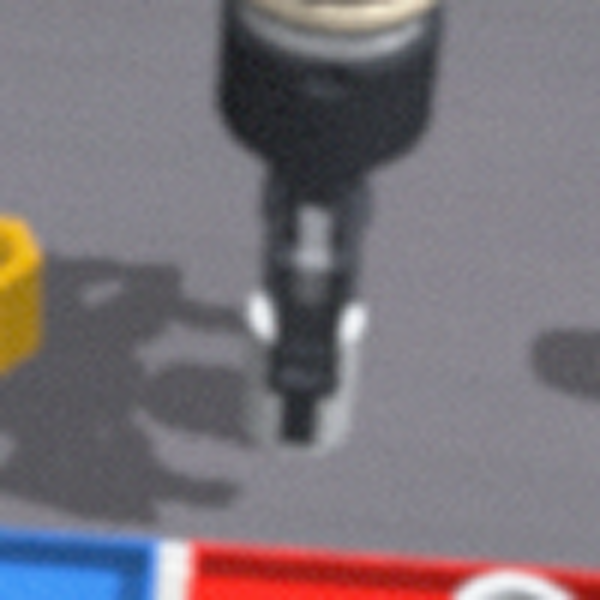

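>>> carry_out(moves=[0,0,0,0,0,0,0,0,0,0,0,0,0,0,0,0,0,0,0,0,0,0,0,0,0,0,0,0,0,0,0,-1,0,0,0,0,-3,0,0,0,0,-6,0,0,0,0,-9,0,0,0,0,-11,0,0,0,0,-11,0,0,0])

```text
time: 10.88
tool_pos: [0.4922, 0.0532, 0.1091]
tool_rot: [0.519, 0.486, 0.514, -0.481]
contact_force: [1.9, 0.7, -2.1]
gripper_width: 0.482
```

```bash
python3 look.py c3 scene .4885 .055 .12 50; python3 go.py .6465 -.092 .1 4
```

```text
[0.4906 0.0532 0.1061] tcp px [300. 341.] point px [308. 307.]
t 10.93 pos [0.4906 0.0532 0.1061] toolx [ 5.8e-03 -2.0e-04 -1.0e+00] jaw deg 3.78 w 0.482 F [ 0.5  0.3 -3.1] q [-0.04 -0.19  2.01  0.    1.32 -0.11]
[0.6465, -0.092, 0.1, 4.0] shift [ 0.7  14.6  15.52] twist -0.004 or 3.138
```

View pics/c3.png

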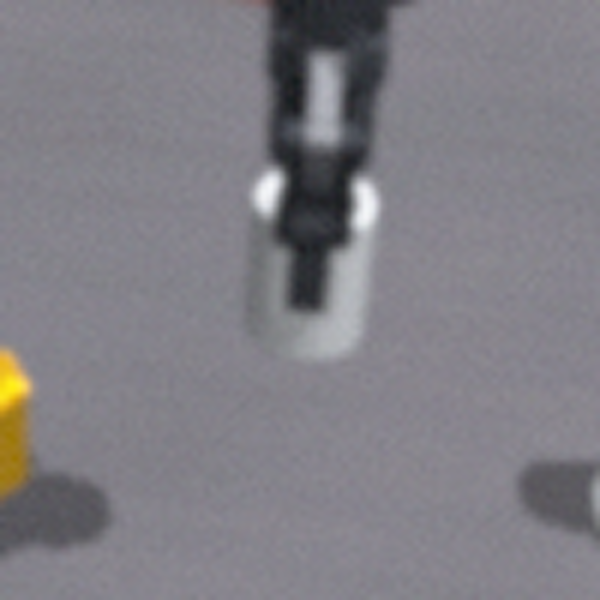

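>>> carry_out(moves=[0,0,1.2,1.4,0,0,0,3.5,4,0,0,0,6,6.7,0,0,0,8.7,9.5,0,0,0,11.3,12.2,0,0,0,13.7,14.7,0,0,0,14.6,15.5,0,0,0,14.6,15.5,0,0,0,14.6,15.5,0])

```text
time: 11.68
tool_pos: [0.643, -0.0916, 0.1001]
tool_rot: [0.514, 0.483, 0.518, -0.484]
contact_force: [-0.8, -0.9, -2.7]
gripper_width: 0.477
```

```bash
python3 go.py; python3 look.py c4 scene .645 -.092 .06 60; python3 go.py .6465 -.092 .01 4
```

```text
t 11.68 pos [ 0.643  -0.0916  0.1001] toolx [-0.0052  0.0017 -1.    ] jaw deg 3.73 w 0.477 F [-0.8 -0.9 -2.7] q [-0.26  0.19  1.64  0.    1.32 -0.32]
[ 0.6427 -0.091   0.1005] tcp px [302. 227.] point px [303. 303.]
t 11.73 pos [ 0.6427 -0.091   0.1005] toolx [-0.0048  0.0016 -1.    ] jaw deg 3.78 w 0.485 F [ 0.2 -0.3 -2.7] q [-0.26  0.19  1.64  0.    1.32 -0.32]
[0.6465, -0.092, 0.01, 4.0] shift [9.05 0.42 0.14] twist -0.004 or 3.138
```

View pics/c4.png

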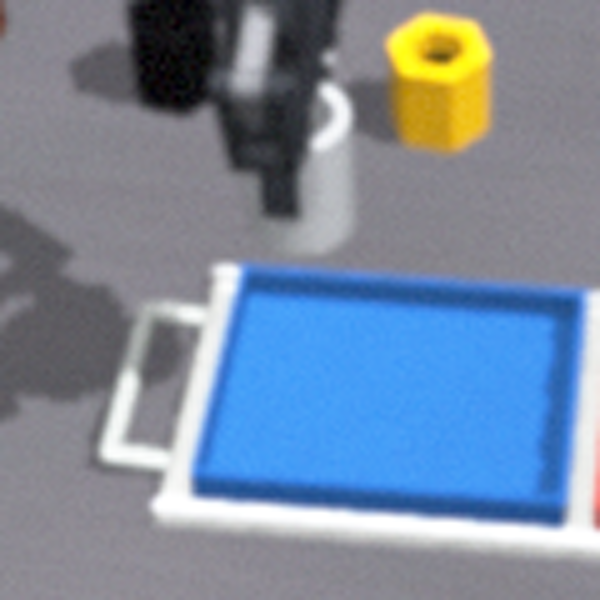

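>>> carry_out(moves=[0,1,0.2,0,0,0,3,0.3,0,0,0,5,0.3,0,0,0,7,0.3,0,0,0,8.5,0.3,0,0,0,9.3,0.3,0,0,0,9.3,0.3,0,0,0,9.3,0.3,0,0])

```text
time: 12.4
tool_pos: [0.6474, -0.0912, 0.0102]
tool_rot: [0.516, 0.483, 0.517, -0.483]
contact_force: [-0.0, -1.1, -1.7]
gripper_width: 0.483
```

```bash
python3 look.py c5 scene .645 -.092 .06 60; python3 go.py .6465 -.092 .0 4
```

```text
[ 0.6484 -0.0915  0.0114] tcp px [308. 390.] point px [303. 303.]
t 12.45 pos [ 0.6484 -0.0915  0.0114] toolx [ 1.6e-03 -4.0e-04 -1.0e+00] jaw deg 3.80 w 0.477 F [ 0.9  0.9 -2.3] q [-0.25  0.3   1.67  0.    1.17 -0.32]
[0.6465, -0.092, 0.0, 4.0] shift [ 1.14 -0.19  0.04] twist -0.004 or 3.138
```

View pics/c5.png

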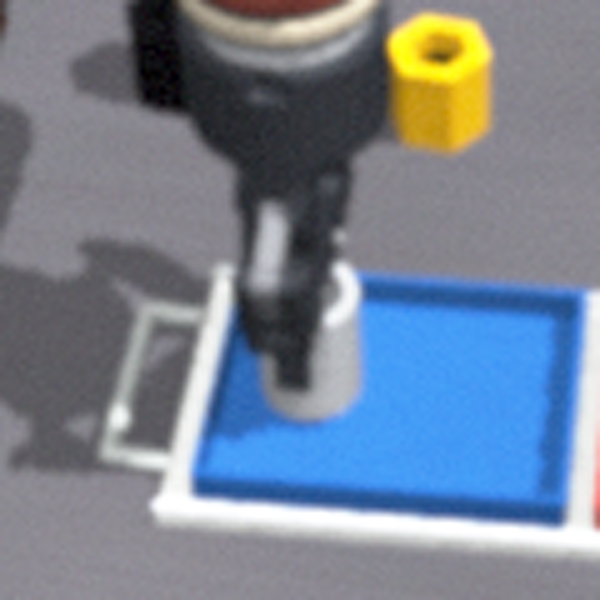

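>>> carry_out(moves=[0,0.4,0,0,0,0,0.8,0,0,0,0,1,0,0,0,0,1.1,0,0,0,0,1.1,0,0,0,0,1.1,0,0,0])

```text
time: 12.95
tool_pos: [0.6485, -0.0918, 0.0019]
tool_rot: [0.517, 0.483, 0.516, -0.483]
contact_force: [-4.1, 0.8, 6.7]
gripper_width: 0.479
```

>>> carry_out(moves=[0,0.1,0,0,0,0,0.1,0,0,0,0,0.1,0,0,0])

```text
time: 13.2
tool_pos: [0.6486, -0.0918, 0.0019]
tool_rot: [0.517, 0.483, 0.516, -0.483]
contact_force: [-6.7, 2.2, 11.0]
gripper_width: 0.482
```

Firm floor contact (+11 N). Release and retreat.

>>> carry_out(moves=[0,-0.1,0,0,0,0.8,-0.1,0,0,0,0.8,-0.1,0,0,0,0.8,-0.1,0,0,0,0.8,-0.1,0,0,0,0.8,-1,0,0,0,0.8,-3,0,0,0,0.8,-6,0,0,0,0.9,-9,0,0,0,1,-11,0,0,0,1,-11,0,0,0,1,-11,0,0,0])

```text
time: 14.2
tool_pos: [0.6491, -0.0919, 0.111]
tool_rot: [0.518, 0.484, 0.515, -0.482]
contact_force: [0.3, 0.1, -0.4]
gripper_width: 1.002
```

```bash
python3 look.py c6 scene .64 -.03 .06 75; python3 go.py .47 .323 .11 -11
```

```text
[ 0.6477 -0.0915  0.1087] tcp px [173. 228.] point px [303. 303.]
t 14.25 pos [ 0.6477 -0.0915  0.1087] toolx [ 5.e-04 -2.e-04 -1.e+00] jaw deg 3.78 w 1.001 F [-0.7 -0.2 -0.2] q [-0.25  0.19  1.62 -0.    1.33 -0.32]
[0.47, 0.323, 0.11, -11.0] shift [ -0.14 -15.   -42.54] twist 0.258 or -2.884
```

View pics/c6.png

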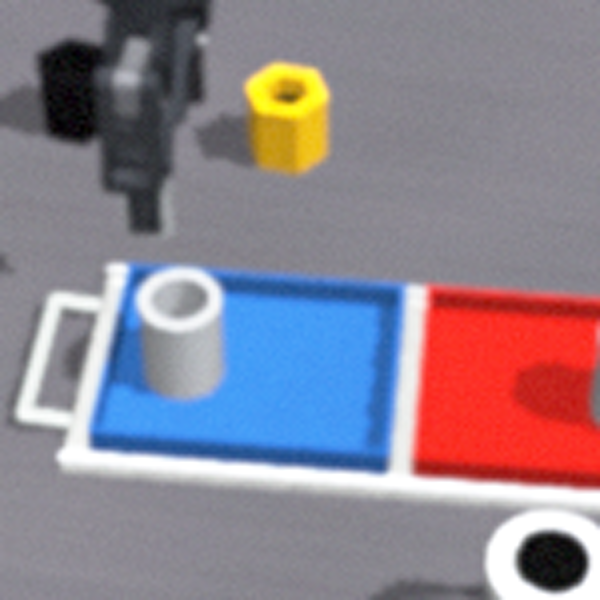

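Sleeve 2 stands upright in the blue tray's −y half. Next is the nearer yellow nut, at (0.462, −0.073).

```bash
python3 go.py .4635 -.0735 .09 -0.5
```

```text
t 14.25 pos [ 0.6477 -0.0915  0.1087] toolx [ 5.e-04 -2.e-04 -1.e+00] jaw deg 3.78 w 1.001 F [-0.7 -0.2 -0.2] q [-0.25  0.19  1.62 -0.    1.33 -0.32]
[0.4635, -0.0735, 0.09, -0.5] shift [  1.86 -18.26  -3.01] twist 0.075 or -3.067
```

>>> carry_out(moves=[1,0,-2,-0.5,0.02,1,0,-5.5,-1,0.04,1,0,-9.5,-1.6,0.06,1,0,-13.5,-2.3,0.07,1,0.5,-16.8,-2.8,0.075,1,1.5,-18.2,-3,0.075,1,1.9,-18.2,-3,0.075,1,1.9,-18.2,-3,0.075,1,1.9,-18.2,-3,0.075,1,1.9,-18.2,-3,0.075])

```text
time: 15.08
tool_pos: [0.4651, -0.0738, 0.0896]
tool_rot: [0.498, 0.502, 0.498, -0.502]
contact_force: [0.3, -1.1, -0.7]
gripper_width: 0.999
```

```bash
python3 look.py d1 scene .462 -.073 .06 60; python3 go.py .4635 -.0735 -.010 -0.5
```

```text
[ 0.4653 -0.0738  0.0898] tcp px [299. 258.] point px [303. 306.]
t 15.13 pos [ 0.4653 -0.0738  0.0898] toolx [ 5.e-04 -1.e-04 -1.e+00] jaw deg -0.50 w 0.999 F [-0.1 -0.1 -0.1] q [-0.32 -0.23  2.07  0.    1.3  -0.31]
[0.4635, -0.0735, -0.01, -0.5] shift [ 9.98 -0.18 -0.03] twist -0.000 or 3.142
```

View pics/d1.png

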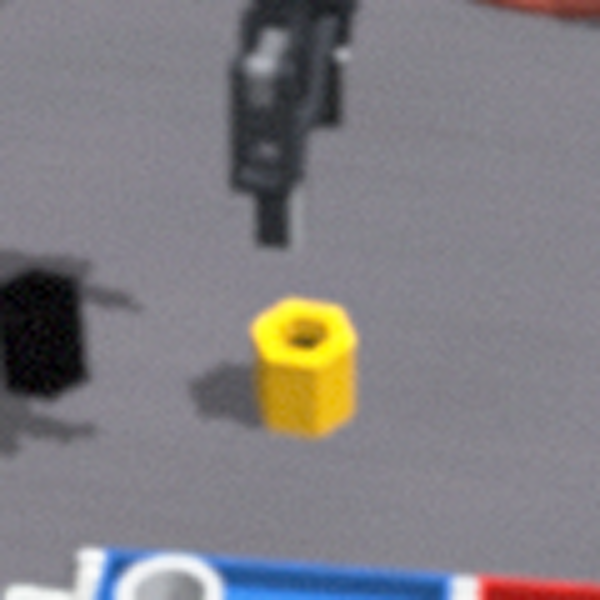

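>>> carry_out(moves=[1,1,-0.1,0,0,1,3,-0.2,0,0,1,6,-0.2,0,0,1,8.5,-0.2,0,0,1,10,-0.2,0,0,1,10,-0.2,0,0,1,10,-0.2,0,0])

```text
time: 15.72
tool_pos: [0.4614, -0.0733, -0.0117]
tool_rot: [-0.497, -0.502, -0.499, 0.503]
contact_force: [-0.3, -0.1, -0.1]
gripper_width: 0.999
```

```bash
python3 look.py d2 scene .462 -.073 .06 50; python3 go.py .4635 -.0735 -.010 -0.5
```

```text
[ 0.4627 -0.0737 -0.0103] tcp px [303. 446.] point px [303. 307.]
t 15.77 pos [ 0.4627 -0.0737 -0.0103] toolx [ 3.e-04 -1.e-04 -1.e+00] jaw deg -0.51 w 1.004 F [0.9 0.  0.5] q [-0.32 -0.08  2.13  0.    1.09 -0.31]
[0.4635, -0.0735, -0.01, -0.5] shift [-0.03  0.08 -0.02] twist -0.000 or 3.141
```

View pics/d2.png

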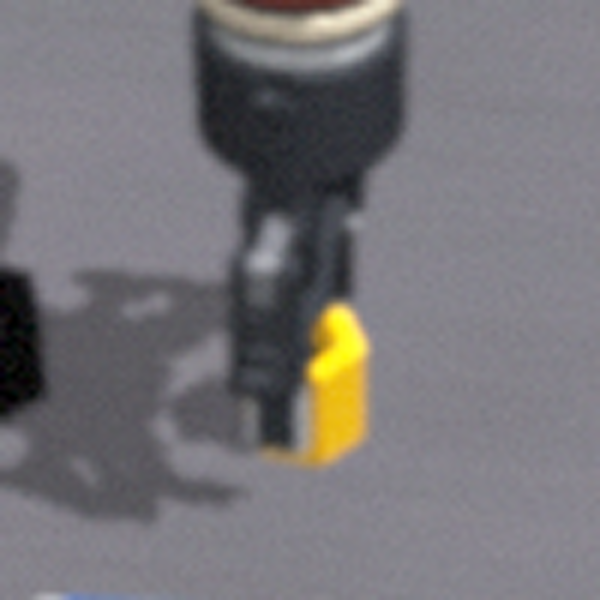

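Run:
```python
from h import *
cam="scene"; X=[.462,-.073,.06]; h=50
u,v=proj(cam,[X])[0].astype(int)
f=lambda P:((proj(cam,P)-[u-h,v-h]+.5)*6).round().tolist()
for z in (.02,.03): print(f([[.5055,-.0735-.011,z],[.5055,-.0735+.011,z]]))
```

```text
[[252.0, 458.0], [310.0, 465.0]]
[[252.0, 438.0], [310.0, 445.0]]
```

>>> carry_out(moves=[0,0,0,-0.1,0,0,0,0,-0.1,0,0,0,0,-0.1,0,0,0,0,-0.1,0,0,0,0,-0.1,0,0,0,0,-0.1,0,0,-1,0,-0.1,0,0,-3,0,-0.1,0,0,-6,0,-0.1,0,0,-9,0,-0.1,0,0,-11,0,-0.1,0,0,-11,0,-0.1,0])

```text
time: 16.77
tool_pos: [0.4651, -0.0735, 0.1046]
tool_rot: [0.501, 0.504, 0.495, -0.501]
contact_force: [0.8, -0.8, -2.3]
gripper_width: 0.474
```

```bash
python3 look.py d3 scene .462 -.073 .12 50; python3 go.py .6355 .068 .1 4
```

```text
[ 0.4635 -0.0731  0.1017] tcp px [307. 348.] point px [308. 305.]
t 16.82 pos [ 0.4635 -0.0731  0.1017] toolx [ 0.0047 -0.0016 -1.    ] jaw deg -0.51 w 0.470 F [ 0.2 -0.7 -3.5] q [-0.32 -0.25  2.07 -0.    1.32 -0.31]
[0.6355, 0.068, 0.1, 4.0] shift [  0.23  17.07 -14.26] twist -0.079 or 3.063
```

View pics/d3.png

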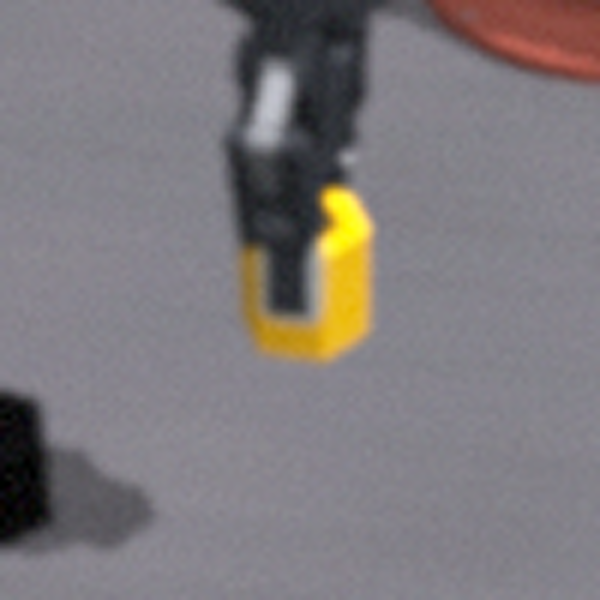

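>>> carry_out(moves=[0,0,1.5,-1.2,0,0,0,4.2,-3.5,-0.02,0,0,7.2,-6,-0.04,0,0,10.3,-8.6,-0.06,0,0,13.4,-11.2,-0.07,0,0,16,-13.4,-0.08,0,0,17.2,-14.2,-0.08,0,0,17.2,-14.2,-0.08,0,0,17.2,-14.2,-0.08,0,0,17.2,-14.2,-0.08])

```text
time: 17.65
tool_pos: [0.6332, 0.0674, 0.0968]
tool_rot: [0.516, 0.481, 0.519, -0.483]
contact_force: [0.3, 0.2, -2.8]
gripper_width: 0.469
```

```bash
python3 look.py d4 scene .634 .068 .06 60; python3 go.py .6355 .068 .007 4
```

```text
[0.6335 0.0672 0.0974] tcp px [310. 238.] point px [305. 305.]
t 17.70 pos [0.6335 0.0672 0.0974] toolx [-3.6e-03 -2.0e-04 -1.0e+00] jaw deg 4.03 w 0.470 F [-1.   0.  -3.3] q [-0.01  0.17  1.67 -0.    1.31 -0.08]
[0.6355, 0.068, 0.007, 4.0] shift [ 9.04  0.24 -0.06] twist 0.001 or -3.141
```

View pics/d4.png

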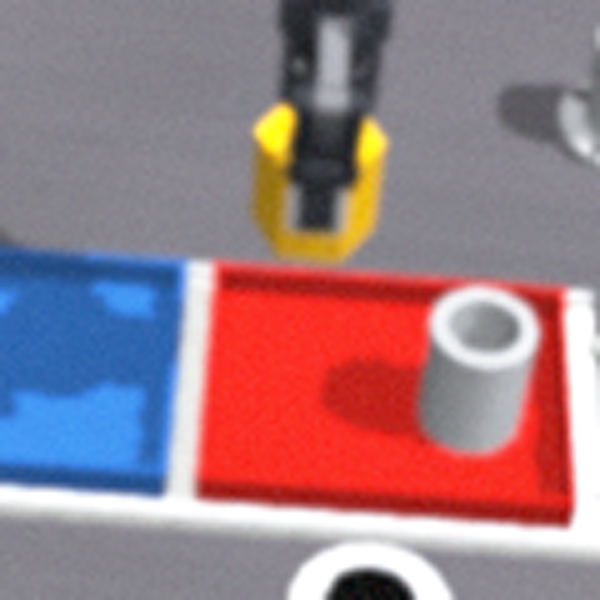

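>>> carry_out(moves=[0,1,0,0,0,0,3,0.1,0,0,0,5,0.1,0,0,0,7,0.1,0,0,0,8.5,0.1,0,0,0,9.2,0.1,0,0,0,9.2,0.1,0,0,0,9.2,0.1,0,0])

```text
time: 18.37
tool_pos: [0.6363, 0.0677, 0.0075]
tool_rot: [0.517, 0.482, 0.517, -0.482]
contact_force: [-0.2, -0.5, -2.5]
gripper_width: 0.468
```

```bash
python3 look.py d5 scene .634 .068 .06 60; python3 go.py .6355 .068 -.003 4
```

```text
[0.6372 0.0678 0.0085] tcp px [295. 397.] point px [305. 305.]
t 18.42 pos [0.6372 0.0678 0.0085] toolx [ 0.0019  0.     -1.    ] jaw deg 4.05 w 0.472 F [ 1.  -0.2 -2.7] q [-0.01  0.27  1.71  0.    1.16 -0.08]
[0.6355, 0.068, -0.003, 4.0] shift [ 1.15 -0.17 -0.03] twist 0.001 or -3.141
```

View pics/d5.png

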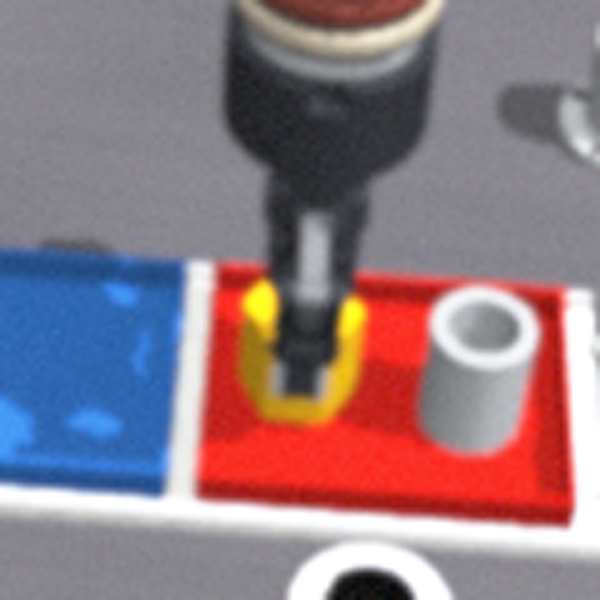

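>>> carry_out(moves=[0,0.4,0,0,0,0,0.8,0,0,0,0,0.9,0,0,0,0,1,0,0,0,0,1,0,0,0,0,1,0,0,0])

```text
time: 18.92
tool_pos: [0.6366, 0.068, -0.0021]
tool_rot: [0.518, 0.482, 0.517, -0.482]
contact_force: [-2.2, 0.8, 0.5]
gripper_width: 0.472
```

Floor contact (z force −3 → +0.5). Release.

>>> carry_out(moves=[0.75,0,0,0,0,0.75,0,0,0,0,0.75,0,0,0,0,0.75,0,0,0,0,0.75,-1,0,0,0,0.75,-3,0,0,0,0.75,-6,0,0,0,0.9,-9,0,0,0,1,-11,0,0,0,1,-11,0,0,0,1,-11,0,0,0])

```text
time: 19.83
tool_pos: [0.6379, 0.068, 0.1103]
tool_rot: [0.519, 0.483, 0.516, -0.481]
contact_force: [-0.3, 0.1, -0.4]
gripper_width: 0.997
```

```bash
python3 look.py d6 scene .634 .068 .06 60; python3 go.py .469 .323 .1 -11
```

```text
[0.6365 0.0679 0.108 ] tcp px [313. 224.] point px [305. 305.]
t 19.88 pos [0.6365 0.0679 0.108 ] toolx [ 9.e-04 -0.e+00 -1.e+00] jaw deg 4.07 w 0.999 F [ 0.9  0.6 -1. ] q [-0.01  0.16  1.66 -0.    1.32 -0.08]
[0.469, 0.323, 0.1, -11.0] shift [  0.78 -14.9  -26.63] twist 0.263 or -2.879
```

View pics/d6.png

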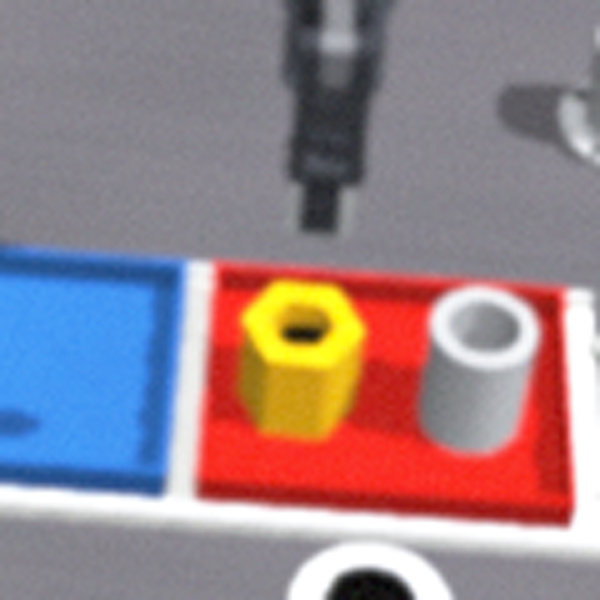

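Red tray now holds its sleeve and nut, both upright. Going to the last nut.

>>> carry_out(moves=[1,0,-1,-1.8,0.03,1,0,-2.7,-4.8,0.06,1,0,-4.6,-8.2,0.1,1,0,-6.5,-11.6,0.13,1,0,-8.4,-15,0.16,1,0,-10.3,-18.4,0.2,1,0,-12.2,-21.8,0.23,1,0,-14,-25,0.26,1,0,-14.9,-26.6,0.263,1,0.8,-14.9,-26.6,0.263,1,0.8,-14.9,-26.6,0.263,1,0.8,-14.9,-26.6,0.263])

```text
time: 20.88
tool_pos: [0.4679, 0.3215, 0.0972]
tool_rot: [-0.45, -0.544, -0.45, 0.547]
contact_force: [0.2, -0.4, 0.4]
gripper_width: 1.0
```

```bash
python3 look.py e1 scene .469 .323 .06 60; python3 go.py .469 .3235 -.01 -11
```

```text
[0.4686 0.3214 0.0979] tcp px [322. 236.] point px [304. 303.]
t 20.93 pos [0.4686 0.3214 0.0979] toolx [-0.0022 -0.0015 -1.    ] jaw deg -11.06 w 1.003 F [-0.4  0.  -0.4] q [ 0.47  0.01  1.84 -0.    1.3   0.66]
[0.469, 0.3235, -0.01, -11.0] shift [10.79  0.02 -0.23] twist -0.001 or 3.141
```

View pics/e1.png

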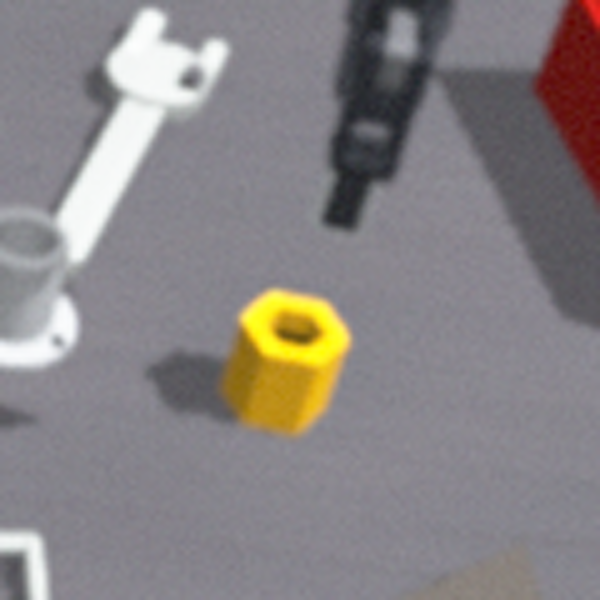

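Run:
```python
from h import *
cam="scene"; X=[.469,.323,.06]; h=60
u,v=proj(cam,[X])[0].astype(int)
P=prism(.4685,.3233,np.radians(-11.2),'n')
print(((proj(cam,P[6:])-[u-h,v-h]+.5)*5).round().tolist())
```

```text
[[318.0, 364.0], [350.0, 341.0], [328.0, 305.0], [275.0, 292.0], [243.0, 314.0], [263.0, 350.0]]
```

>>> carry_out(moves=[1,1,0,-0.2,0,1,3,0,-0.2,0,1,6,0,-0.2,0,1,8,0,-0.2,0,1,8,0,-0.2,0,1,8,0,-0.2,0])

```text
time: 21.43
tool_pos: [0.4685, 0.3234, 0.0177]
tool_rot: [-0.449, -0.545, -0.45, 0.547]
contact_force: [0.4, -0.0, 0.2]
gripper_width: 1.0
```

```bash
python3 look.py e2 scene .469 .323 .06 50; python3 go.py .469 .3235 -.01 -11
```

```text
[0.4699 0.3242 0.0196] tcp px [282. 385.] point px [305. 304.]
t 21.48 pos [0.4699 0.3242 0.0196] toolx [ 0. -0. -1.] jaw deg -11.07 w 0.998 F [ 0.7 -0.2 -0. ] q [ 0.47  0.11  1.88 -0.    1.15  0.67]
[0.469, 0.3235, -0.01, -11.0] shift [ 2.96 -0.07  0.09] twist -0.001 or 3.140
```

View pics/e2.png

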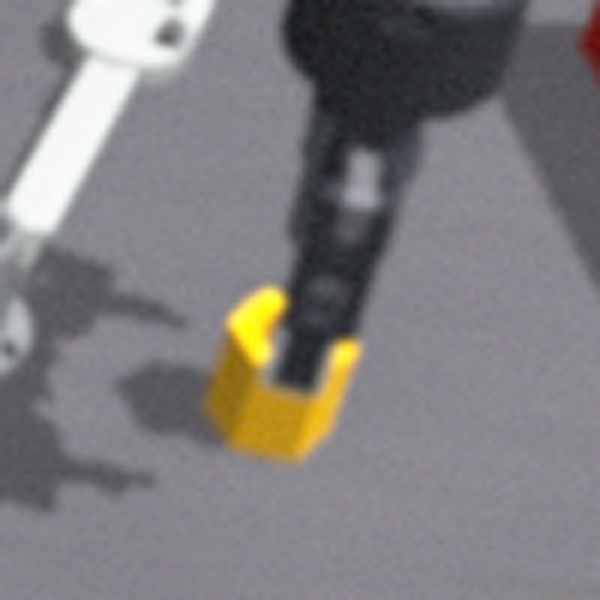

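Vertices match the predicted hex, and the pad faces a flat. Descend, close and lift.

>>> carry_out(moves=[1,1,0,0,0,1,2,0,0,0,1,2.9,0,0,0,1,2.9,0,0,0,1,2.9,0,0,0,0,2.9,0,0,0,0,2.9,0,0,0,0,2.9,0,0,0,0,2.9,0,0,0,0,2.9,0,0,0,0,2.9,0,0,0])

```text
time: 22.4
tool_pos: [0.47, 0.3251, -0.0087]
tool_rot: [0.45, 0.546, 0.45, -0.545]
contact_force: [0.1, 0.2, 3.3]
gripper_width: 0.468
```

>>> carry_out(moves=[0,-1,0,0,0,0,-3,0,0,0,0,-6,0,0,0,0,-9,0,0,0,0,-11,0,0,0,0,-11,0,0,0])

```text
time: 22.9
tool_pos: [0.4721, 0.3262, 0.1061]
tool_rot: [0.451, 0.549, 0.449, -0.542]
contact_force: [0.9, 1.7, -1.3]
gripper_width: 0.47
```

```bash
python3 look.py e3 scene .469 .323 .1 50; python3 go.py .6425 -.02 .1 4
```

```text
[0.4707 0.3254 0.1031] tcp px [317. 302.] point px [308. 304.]
t 22.95 pos [0.4707 0.3254 0.1031] toolx [ 0.0045  0.0023 -1.    ] jaw deg -11.00 w 0.473 F [ 0.1  0.3 -3.2] q [ 0.47  0.01  1.83 -0.    1.3   0.67]
[0.6425, -0.02, 0.1, 4.0] shift [ 0.31 23.45 30.63] twist -0.262 or 2.880
```

View pics/e3.png

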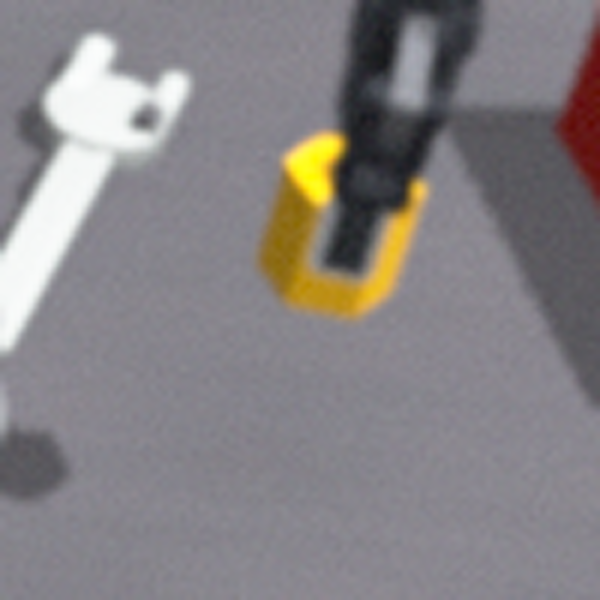

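>>> carry_out(moves=[0,0,1.2,1.5,-0.02,0,0,3.2,4.2,-0.04,0,0,5.5,7.2,-0.07,0,0,7.8,10.2,-0.09,0,0,10.1,13.2,-0.12,0,0,12.4,16.2,-0.14,0,0,14.7,19.2,-0.17,0,0,17,22.2,-0.19,0,0,19.3,25.2,-0.22,0,0,21.6,28.2,-0.24,0,0,23,30,-0.26,0,0,23.5,30.6,-0.26])

```text
time: 23.95
tool_pos: [0.6407, -0.024, 0.097]
tool_rot: [0.515, 0.482, 0.517, -0.485]
contact_force: [-1.2, 0.6, -3.1]
gripper_width: 0.473
```

>>> carry_out(moves=[0,0,0,0,0,0,0,0,0,0,0,0,0,0,0])

```text
time: 24.2
tool_pos: [0.6401, -0.0191, 0.0988]
tool_rot: [0.516, 0.482, 0.518, -0.483]
contact_force: [0.1, -0.5, -2.2]
gripper_width: 0.469
```

```bash
python3 look.py e4 scene .641 -.02 .06 60; python3 go.py .6425 -.02 .007 4
```

```text
[ 0.6403 -0.0189  0.0993] tcp px [306. 233.] point px [303. 304.]
t 24.25 pos [ 0.6403 -0.0189  0.0993] toolx [-2.e-03  7.e-04 -1.e+00] jaw deg 3.98 w 0.471 F [ 0.6  1.  -2.9] q [-0.15  0.17  1.66  0.    1.31 -0.22]
[0.6425, -0.02, 0.007, 4.0] shift [9.23 0.23 0.13] twist -0.000 or 3.141
```

View pics/e4.png

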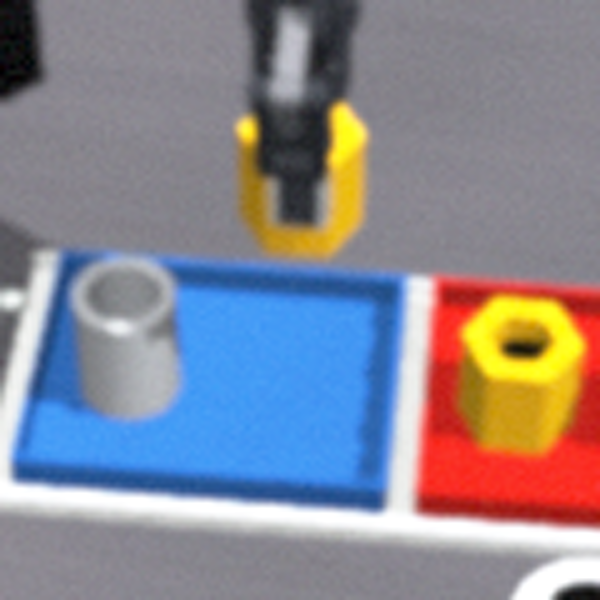

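>>> carry_out(moves=[0,1,0,0.1,0,0,3,0.1,0.1,0,0,5,0.1,0.1,0,0,7,0.1,0.1,0,0,8.5,0.1,0.1,0,0,9.3,0.1,0.1,0,0,9.3,0.1,0.1,0,0,9.3,0.1,0.1,0])

```text
time: 24.92
tool_pos: [0.6425, -0.0212, 0.0073]
tool_rot: [0.517, 0.483, 0.517, -0.483]
contact_force: [-0.4, -0.0, -3.2]
gripper_width: 0.474
```

```bash
python3 look.py e5 scene .641 -.02 .06 60; python3 go.py .6425 -.02 -.002 4
```

```text
[ 0.6434 -0.0214  0.0084] tcp px [298. 394.] point px [303. 304.]
t 24.97 pos [ 0.6434 -0.0214  0.0084] toolx [ 1.6e-03 -2.0e-04 -1.0e+00] jaw deg 3.91 w 0.466 F [ 1.1 -0.3 -2.4] q [-0.15  0.28  1.7  -0.    1.16 -0.22]
[0.6425, -0.02, -0.002, 4.0] shift [ 1.04 -0.08 -0.15] twist -0.002 or 3.140
```

View pics/e5.png

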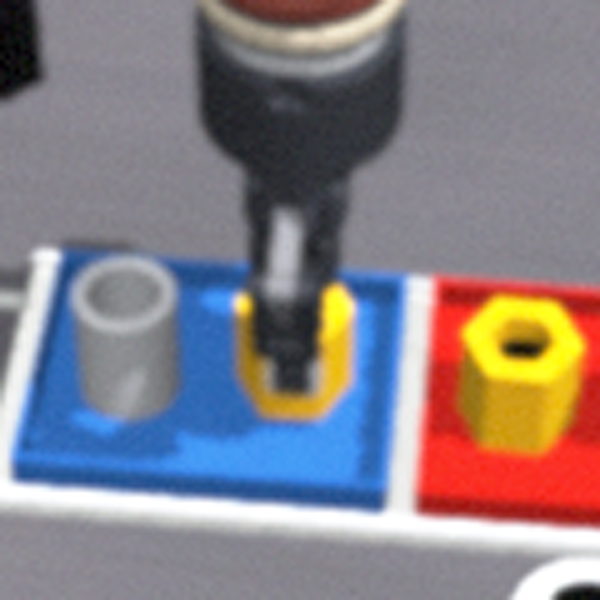

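>>> carry_out(moves=[0,0.4,0,0,0,0,0.8,0,0,0,0,0.9,0,0,0,0,1,0,0,0,0,1,0,0,0,0,1,0,0,0])

```text
time: 25.47
tool_pos: [0.6429, -0.0216, -0.0017]
tool_rot: [0.517, 0.483, 0.517, -0.483]
contact_force: [-2.5, 0.3, 3.9]
gripper_width: 0.472
```

Floor contact. Release, retreat and move the arm back out of the top camera's view.

>>> carry_out(moves=[0.75,0,0,0,0,0.75,0,0,0,0,0.75,0,0,0,0,0.75,0,0,0,0,0.75,-1,0,0,0,0.75,-3,0,0,0,0.75,-6,0,0,0,0.9,-9,0,0,0,1,-13,0,0,0,1,-15,0,0,0,1,-15,0,0,0])

```text
time: 26.38
tool_pos: [0.6469, -0.0221, 0.1563]
tool_rot: [0.521, 0.485, 0.513, -0.48]
contact_force: [0.1, 0.2, 1.2]
gripper_width: 1.006
```

>>> carry_out(moves=[1,0,-1.5,1.5,0,1,0,-4,4,0,1,0,-6.5,6.5,0,1,0,-9,9,0,1,0,-12,11.5,0,1,0,-14,14,0,1,0,-15,17,0,1,0,-16,20.5,0,1,0,-16,24,0,1,0,-16,27,0,1,0,-16,30,0,1,0,-16,30,0])

```text
time: 27.38
tool_pos: [0.5027, -0.3362, 0.1472]
tool_rot: [0.516, 0.483, 0.515, -0.484]
contact_force: [-0.7, -0.2, 0.8]
gripper_width: 1.0
```

```bash
cat > fin.py <<'E'
from h import *
ims={}
for n in("top","scene"):
    ims[n]=imaging.grab_frame(n).copy(); cv2.imwrite(f"pics/{n}9.png",ims[n][:,:,::-1])
for nm,k,x,y in(("s red",'s',.632,.139),("s blue",'s',.646,-.092),("n red",'n',.634,.068),("n blue",'n',.641,-.02)):
    for cams in(("top",),("scene",)):
        try: p,f,a=fit(ims,k,x,y,z0=.007,cams=cams); print(nm,cams,p[:2].round(4),round(f,1),a)
        except Exception as e: print(nm,cams,e)
E
python3 fin.py; python3 go.py
```

```text
s red ('top',) [0.6333 0.1388] 5.0 [np.float64(278.0)]
s red ('scene',) [0.6352 0.1391] 17.3 [np.float64(295.0)]
s blue ('top',) [ 0.6486 -0.0905] 9.8 [np.float64(285.0)]
s blue ('scene',) [ 0.6499 -0.0904] 24.2 [np.float64(287.0)]
n red ('top',) [0.6387 0.0687] 23.8 [np.float64(345.0)]
n red ('scene',) [0.6344 0.0678] 19.6 [np.float64(652.0)]
n blue ('top',) [ 0.6446 -0.0243] 52.9 [np.float64(287.0)]
n blue ('scene',) [ 0.6413 -0.0239] 22.0 [np.float64(583.0)]
t 27.48 pos [ 0.5028 -0.3322  0.1468] toolx [-8.0e-04  1.1e-03 -1.0e+00] jaw deg 3.79 w 0.999 F [-0.3 -0.7 -0.9] q [-0.71  0.04  1.72  0.    1.38 -0.77]
```

View pics/scene9.png

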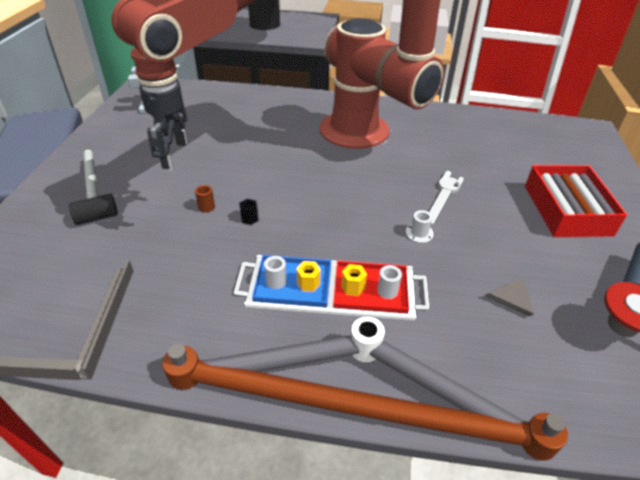

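View pics/top9.png

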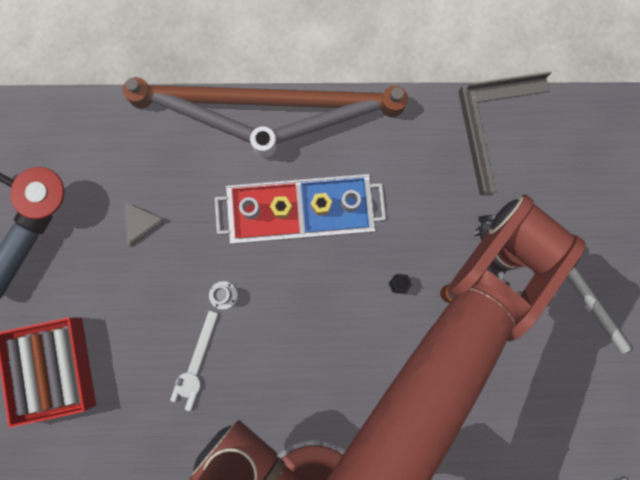

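Each tray shows one sleeve and one nut upright: blue at (275,270) and (308,276), red at (354,279) and (390,281) in the scene view. The rusty sleeve (205,198), black nut (249,211) and flanged sleeve (421,226) have not moved. The arm is clear.

>>> carry_out(moves=[1,-2,0,0,0,1,-3,0,0,0,1,-3,0,0,0,1,-3,0,0,0,1,-3,0,0,0])

```text
time: 27.9
tool_pos: [0.5033, -0.3308, 0.177]
tool_rot: [0.517, 0.482, 0.517, -0.482]
contact_force: [-0.1, -0.1, -0.8]
gripper_width: 1.002
```

```bash
python3 go.py; python3 -c "
from plant import workorder
print(workorder.job_done())"
```

```text
t 27.90 pos [ 0.5033 -0.3308  0.177 ] toolx [-2.e-04  3.e-04 -1.e+00] jaw deg 3.95 w 1.002 F [-0.1 -0.1 -0.8] q [-0.71  0.02  1.69  0.    1.43 -0.77]
the job is handed in; nothing more can be done
None
```

I dealt the four pieces one at a time in the order asked: sleeve to red, sleeve to blue, yellow nut to red, yellow nut to blue. I handed the job in at 27.9 s.

**Final check:** the last scene and top pictures show one sleeve and one nut upright on the floor of each tray. The rusty sleeve, black nut and flanged sleeve appear where they started, judged by eye from the pictures. The arm was parked clear, and the force reading was close to zero. The highest force I saw between moves was about 13 N, when the second sleeve touched its tray floor.

**Position agreement:** fits from the two cameras put each sleeve within about 2 mm and each nut within about 4 mm. In the top view the fit for the nut in the blue tray was poor, but the scene view and the picture confirm it.

**One disagreement:** the cameras showed the open fingertips about 40 mm higher than the reported tool position implied. I set grasp heights from the pictures and found each tray floor by the change in force. As a result, some tool heights read slightly below zero even though nothing touched the table.

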